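# Nest the domed die covers

## Robot

A 7-joint arm with a two-finger parallel gripper is mounted at the origin on the work surface. World frame = base frame: x ahead of the robot, y to its left, z up, the work surface at z = 0. Lengths are in mm, angles in rad, forces in N, time in s.
With the tool pointing down it reaches from about 400 to 850 mm from the base axis. Payload 4.5 kg.
Tool frame: the origin (TCP) lies at the very end of the fingers, on their centre line; the grasp point (between the pads) lies 19 mm behind it (grasp_offset is the distance from the TCP to the grasp point, in mm); z points along the fingers, y is the direction in which the jaws open and shut (so a half turn about z gives the same grasp; the last joint's range is limited). The gripper opens to 85 mm and grips with 20 to 120 N. Pads are 22 mm wide; open, the fingers measure 114 mm over their backs; the gripper's body (76 mm by 85 mm) begins 54 mm behind the grasp point. The pads swing forward as they close: fully open they stand 13 mm farther back than shut.
Start: joints at [-1.263, 0.689, -0.195, 1.565, 0.157, 0.902, -0.215], TCP at [168.974, 601.749, 231.317] pointing down, gripper open.
Joint ranges: [-3.01, 3.01], [-0.46, 2.08], [-1.47, 1.51], [0.13, 2.56], [-1, 4.14], [0.04, 2.09], [-2.66, 2.66]. Speed limits (rad/s): [2.57, 2.57, 3.14, 3.14, 3.14, 3.14, 3.14].

## Interface

Orientations are given as a unit quaternion [w, x, y, z].
In Python, from workcell import * gives the robot as it stands.
- The arm moves only by the shell command python3 -m jog 'ROWS' [FORCE]. ROWS is JSON, one flat list of numbers, 7 for each row, row after row: the shift along the tool's x, y, z in m, then the turn, a rotation vector about the tool's x, y, z in degrees, then the closure in counts, from 0 (fully open) to 255 (shut). In form: [tx, ty, tz, rx, ry, rz, claw, tx, ty, tz, rx, ry, rz, claw, ...]. A call has 1 to 10 rows; each row shifts and turns the pose as measured when the row begins, along the tool's axes as they then stand; what a row does not reach is not made up. A row lasts 1/8 s, in which the tool goes at most 62.5 mm and 10.7 degrees, less where a joint would pass 70% of its speed; a pose out of reach is approached as far as the arm can. A call with a gripper value outside its range is refused whole. The fingers move at their own pace and stop on an object; FORCE is the grip in N (left out, the last holds). Time passes only in rows, so rows that do not move let the fingers close. It gives the time, the measured TCP pose, the force and the opening at its end, in the units of the state.
- get_obs(): the state, without advancing time (a new reading comes with each control period).
- snapshot(name): name is "side" or "top"; returns a dict with "img" (420x560x3 uint8, red, green, blue), "fx", "fy", "cx", "cy" (pixels), "D" ([k1, k2, p1, p2, k3] as OpenCV has them; the pictures are not rectified), "world_from_camera" (4x4, takes a point from camera to world coordinates). Camera axes: x right, y down, z forward; pixel columns grow to the right and rows downward; lengths in mm; the calibration is good to about 2 mm. A picture is of the moment at which its call begins. There is no depth.
- finish_job(): hands the job in, once; it reports no verdict.
The state is a dict: "t": time; "joints": joint angles; "joint_velocities": joint speeds; "effort": joint torques, N m; "tcp_pos": TCP position; "orientation": TCP orientation; "wrist_force": force on the tool from outside, world axes, zero at the start; "ft_torque": the same for the moment, N m; "opening": finger opening in mm.
Only numpy, scipy, OpenCV 4.12 (cv2) and the standard library are available. Lean on these libraries where they do the work, as an engineer would, in place of code of your own. Each camera call takes 0.05 s, during which the arm holds its last target.

## Task

Nest the domed covers into one stack: take the two that stand on edge in the slotted rack and lay them hollow side up in the big one that lies in the black die bushing, the larger of the two first, then the smaller inside it. Let each cover down under control, never dropping it or letting it clap shut, and press it home gently, past the drag of its spring balls, until its flange lies flat on the flange below. Leave the big cover in its bushing and the V-block, the height block and the punch stand where they are.

Things in the scene. Friction and masses are not known exactly. Their poses are not given: they have to be found in the camera images.
- cover_large_center (a point): Largest domed cover, about 0.42 kg: flange 160 mm across, 8 mm thick; under it a 122 mm register 12 mm high, then a dome, 52 mm in all; hollow 114 mm wide, 56 mm deep. Point: flange centre, mid-thickness; z out of the hollow. Starts and stays loose but flush in the die bushing, hollow up.
- cover_medium_center (a point): Larger rack domed cover, about 0.33 kg: flange 146 mm across, 8 mm thick; under it a 110 mm register 12 mm high, then a dome, 46 mm in all; hollow 102 mm wide, 50 mm deep. Point: flange centre, mid-thickness; z out of the hollow. Starts on edge in an outer slot, dome to the robot. Fits the large cover with 2 mm play; 3 spring balls in the register drag until pushed home, 10 to 20 N in mid-hollow.
- cover_small_center (a point): Small rack domed cover, about 0.26 kg: flange 132 mm across, 8 mm thick; under it a 98 mm register 12 mm high, then a dome, 40 mm in all; hollow 90 mm wide, 44 mm deep. Point: flange centre, mid-thickness; z out of the hollow. Starts on edge in an outer slot, dome to the robot. Fits the medium cover with 2 mm play; 3 spring balls in the register drag until pushed home, 10 to 20 N in mid-hollow.
- bushing_top (a point): Black oxide die bushing: heavy fixed steel ring, 172 mm outer diameter, 128 mm bore, 60 mm high, standing on the plate with the large cover in it. The point is the centre of its top face, z up.
- rack_top (a point): Slotted aluminium rack, fixed, 160 mm (its x) by 114 mm (its y), 44 mm high: two toothed rails 12 mm thick, inner faces 84 mm apart, with slots across at x = -48, 0, +48 mm, each 9.5 mm wide and 22 mm deep, for the flanges; covers lift out upwards. The point is the rack's centre at the tooth tops; x points away from the robot (within 0.35 rad), z up.
- v_block_center (a point): Steel V-block, loose, 70 x 60 mm and 46 mm high, bystander. The point is its centre.
- height_block_center (a point): Red anodized stepped height block, loose, 90 x 45 mm, 65 mm high at its highest step, bystander. The point is its centre, half-way up.
- punch_rack_center (a point): Small slotted aluminium stand with three upright bright steel punches hanging by their heads, one loose piece, 60 x 150 mm (its x, y) and 80 mm high, bystander. The point is its centre, half-way up.
Not all that is in view belongs to the job. What is shaped like the part that bears bushing_top but red is not meant.

How it is judged (in metres and radians):
On the way:
1. the medium cover lies home in the large one, hollow side up, flange flat on flange (horizontal distance between cover_medium_center and cover_large_center below 0.005 m and z of cover_medium_center in the frame of cover_large_center between 0.006 and 0.0105 m and angle between cover_medium_center's own z axis and vertical below 0.05 rad), for 0.2 s.
At the end, for the whole second after the job is handed in: Large cover still flush in the bushing (2.5 mm), medium nested in the large, small in the medium, all hollow side up, level within 0.05 rad, each centred on the one below within 5 mm and its flange flat on the flange below (within about 2 mm), at rest and let go (all of step 1 and horizontal distance between cover_small_center and cover_medium_center below 0.005 m and z of cover_small_center in the frame of cover_medium_center between 0.006 and 0.0105 m and angle between each of cover_small_center, cover_large_center's own z axis and vertical below 0.05 rad and horizontal distance between cover_large_center and bushing_top below 0.006 m and z of cover_large_center in the frame of bushing_top below 0.0065 m and linear speed of each of cover_large, cover_medium, cover_small below 0.02 m/s); the robot touches nothing.
It fails at once if the medium cover is dropped or claps down: it moves faster than 0.6 m/s while the fingers do not touch it (contact force between cover_medium and the fingers below 0.05 N and linear speed of cover_medium above 0.6 m/s).
It fails at once if the small cover is dropped or claps down: it moves faster than 0.6 m/s while the fingers do not touch it (contact force between cover_small and the fingers below 0.05 N and linear speed of cover_small above 0.6 m/s).
It fails at once if the large cover is knocked more than 20 mm from its place (distance of cover_large_center from where it was at the start of the episode above 0.02 m).
It fails at once if the V-block, height block or punch stand is moved more than 15 mm (distance of any of v_block_center, height_block_center, punch_rack_center from where it was at the start of the episode above 0.015 m).
It fails at once if one cover is forced against another with more than 60 N (contact force between cover_medium and cover_large above 60 N or contact force between cover_small and cover_medium above 60 N).
It also fails if it takes over 72 s, if anything falls off the work surface, if the arm or the gripper's body presses on something with over 40 N, if the wrist force passes 120 N, or if a joint passes its speed limit or range.

## Working session

There is one attempt and no reset: what is moved stays moved. The work goes in short steps, Python scripts to look and compute and a shell command to move; the robot and the scene stay as the last step left them, time stands still between calls to the robot, and variables do not carry over. Pictures are saved under pics/ and viewed, and the job is handed in when it is done.

```bash
mkdir -p pics; ls
python3 - <<'E'
from workcell import *
import cv2,numpy as np
for n in("side","top"):
    s=snapshot(n); cv2.imwrite(f"pics/{n}0.png",s["img"][:,:,::-1])
    print(n,s["fx"],s["fy"],s["cx"],s["cy"],s["D"]);print(np.round(s["world_from_camera"],3))
print(get_obs())
E
```

```text
pics
side 454.6946329231439 454.6946329231439 282.48744354067986 215.73248932293717 [-0.07287351  0.          0.          0.          0.        ]
[[ 9.96000e-01 -4.30000e-02  8.10000e-02  4.52612e+02]
 [-9.20000e-02 -5.05000e-01  8.58000e-01 -9.58166e+02]
 [ 4.00000e-03 -8.62000e-01 -5.07000e-01  6.77805e+02]
 [ 0.00000e+00  0.00000e+00  0.00000e+00  1.00000e+00]]
top 386.54195068953254 386.54195068953254 281.5044837965132 212.94716042430426 [-0.03072111  0.          0.          0.          0.        ]
[[ 2.300000e-02 -9.980000e-01  5.900000e-02  4.939220e+02]
 [-1.000000e+00 -2.200000e-02  1.800000e-02  6.847500e+01]
 [-1.700000e-02 -5.900000e-02 -9.980000e-01  1.159147e+03]
 [ 0.000000e+00  0.000000e+00  0.000000e+00  1.000000e+00]]
{'t': 0.1, 'joints': array([-1.26321356,  0.68993395, -0.19452069,  1.56627095,  0.15728629,
        0.90252891, -0.2150737 ]), 'joint_velocities': array([-1.76647066e-03, -1.19800226e-03, -5.92602737e-04, -2.29099214e-03,
       -1.57985889e-04,  3.48228016e-05,  1.06872359e-03]), 'effort': array([-3.24950102e-03, -5.40611529e+01, -1.27164759e+00, -1.58985543e+01,
        9.37332778e-03,  4.47045750e-03, -3.14334372e-07]), 'tcp_pos': array([168.86094889, 601.11965666, 230.53491981]), 'orientation': array([-6.03485333e-05,  1.36415461e-01,  9.90651329e-01, -8.73462153e-04]), 'wrist_force': array([ 0.55841237, -0.81912022, -0.60365674]), 'ft_torque': array([ 0.02962038,  0.02153673, -0.08279763]), 'opening': 85.70244386569172}
```

View pics/side0.png

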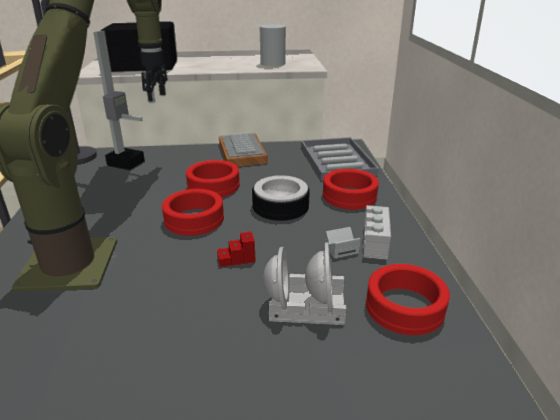

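View pics/top0.png

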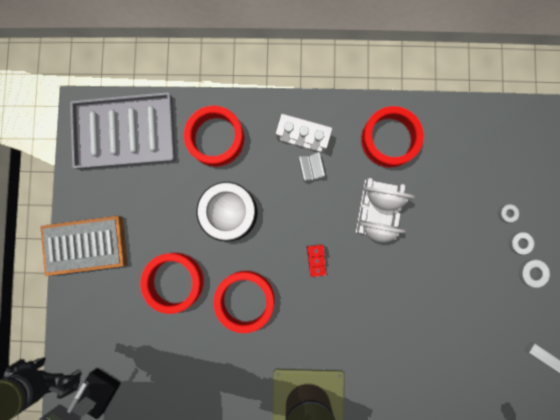

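Candidates for the destination in the top view (col, row): the black ring with the cover in it at (227,211), and red rings at (213,137), (393,137), (171,283) and (245,302). The description means the black one. The covers to grasp are in the slotted aluminium rack at (383,210). The grey tray at (122,131), the orange tray at (83,246) and the punch stand at (304,133) aren't part of the job. I'll check with a close crop.

```bash
cat > h.py <<'E'
from workcell import *
import cv2,numpy as np
def ray(s,px):
    K=np.array([[s["fx"],0,s["cx"]],[0,s["fy"],s["cy"]],[0,0,1]])
    u=cv2.undistortPoints(np.array(px,float).reshape(-1,1,2),K,np.array(s["D"],float)).reshape(-1,2)
    d=np.c_[u,np.ones(len(u))]; T=np.array(s["world_from_camera"])
    return T[:3,3],d@T[:3,:3].T
def plane(s,px,z):
    o,d=ray(s,px); return o+d*((z-o[2])/d[:,2])[:,None]
def proj(s,P):
    T=np.linalg.inv(np.array(s["world_from_camera"]))
    K=np.array([[s["fx"],0,s["cx"]],[0,s["fy"],s["cy"]],[0,0,1]])
    return cv2.projectPoints(np.array(P,float).reshape(-1,1,3),cv2.Rodrigues(T[:3,:3])[0],T[:3,3],K,np.array(s["D"],float))[0].reshape(-1,2)
def tri(s1,p1,s2,p2):
    o1,d1=ray(s1,[p1]);o2,d2=ray(s2,[p2]);d1=d1[0];d2=d2[0]
    a=np.linalg.lstsq(np.c_[d1,-d2],o2-o1,rcond=None)[0]
    A=o1+a[0]*d1;B=o2+a[1]*d2
    return (A+B)/2,np.linalg.norm(A-B)
E
python3 - <<'E'
from h import *
s=cv2.imread("pics/side0.png");t=cv2.imread("pics/top0.png")
a=cv2.resize(s[230:335,255:365],None,fx=5,fy=5,interpolation=cv2.INTER_CUBIC)
b=cv2.resize(t[165:255,345:425],None,fx=6,fy=6,interpolation=cv2.INTER_CUBIC)
c=cv2.resize(t[170:255,185:270],None,fx=5,fy=5,interpolation=cv2.INTER_CUBIC)
cv2.imwrite("pics/c1.png",a);cv2.imwrite("pics/c2.png",b);cv2.imwrite("pics/c3.png",c)
import workcell;print([n for n in dir(workcell) if n[0]!='_'])
E
```

```text
['MotionError', 'finish_job', 'get_obs', 'grasp_offset', 'snapshot']
```

View pics/c1.png

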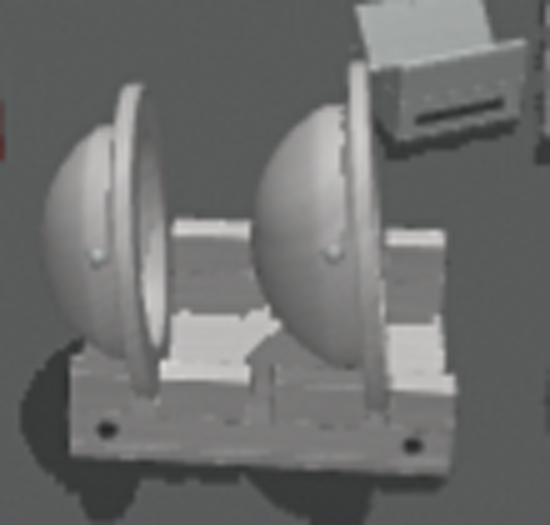

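View pics/c2.png

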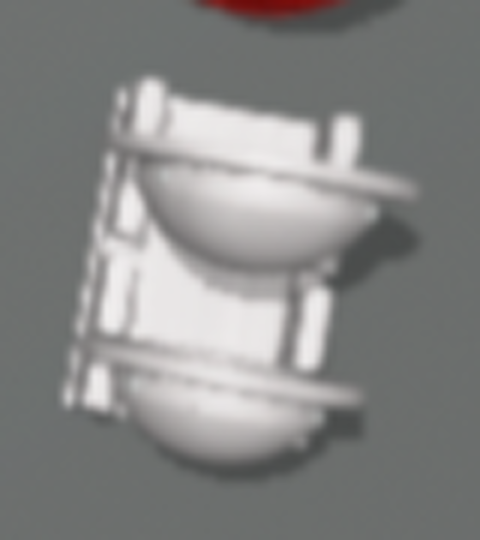

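View pics/c3.png

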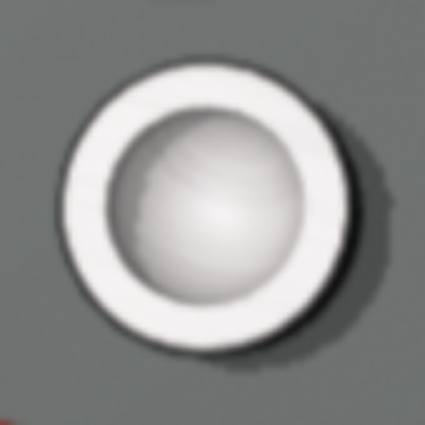

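The crops show the far cover, at (388,195) top and (326,270) side, has the wider flange, so it is the medium one. The near cover at (382,232) is the small one. The black ring at (227,211) holds the large cover. Now I'll measure.

Run:
```python
from h import *
s=snapshot("side");t=snapshot("top")
np.set_printoptions(precision=1,suppress=True)
# large flange
def blob(im,box,lo):
    x0,y0,x1,y1=box
    m=(im[y0:y1,x0:x1].min(2)>lo).astype(np.uint8)
    cs,_=cv2.findContours(m,cv2.RETR_EXTERNAL,cv2.CHAIN_APPROX_NONE)
    c=max(cs,key=cv2.contourArea); return c.reshape(-1,2)+[x0,y0]
def circ(P):
    A=np.c_[2*P[:,:2],np.ones(len(P))];b=(P[:,:2]**2).sum(1)
    q=np.linalg.lstsq(A,b,rcond=None)[0];return q[:2],np.sqrt(q[2]+q[:2]@q[:2])
print("top flange",circ(plane(t,blob(t["img"],(190,175,265,250),150),68)))
c=cv2.convexHull(blob(s["img"],(248,165,315,222),130).astype(np.int32)).reshape(-1,2)
print("side flange",circ(plane(s,c,68)))
# medium/small equator ends in top view
f=lambda x,y:(345+x/6-.4,165+y/6-.4)
g=lambda x,y:(255+x/5-.4,230+y/5-.4)
for n,l,r,zc,tp,zt in(("med",(115,137),(415,190),81.7,(358,62),154.7),("small",(85,347),(362,397),72.9,(133,84),138.9)):
    P=plane(t,[f(*l),f(*r)],zc);d=P[0]-P[1]
    print(n,P,"mid",P.mean(0),"len",np.linalg.norm(d),"yaw",np.arctan2(-d[0],d[1]),"rimtop",plane(s,[g(*tp)],zt))
# rack front corners tooth tops and rear
print("rack side corners z44:",plane(s,[g(72,368),g(455,390),g(175,222),g(445,233)],44))
print("rack top corners:",plane(t,[f(150,80),f(350,117),f(95,405)],44))
```

```text
top flange (array([561. , 247.6]), np.float64(79.14917079981899))
side flange (array([559.8, 244.1]), np.float64(80.93301408395318))
med [[ 634.2 -140.4   81.7]
 [ 612.5 -280.4   81.7]] mid [ 623.3 -210.4   81.7] len 141.6236248000494 yaw -0.15384565177745324 rimtop [[ 616.9 -186.6  154.7]]
small [[ 536.3 -129.2   72.9]
 [ 515.8 -258.8   72.9]] mid [ 526.  -194.    72.9] len 131.2029750874148 yaw -0.15661473785842192 rimtop [[ 524.8 -171.6  138.9]]
rack side corners z44: [[ 493.5 -239.1   44. ]
 [ 649.4 -266.7   44. ]
 [ 546.5 -144.8   44. ]
 [ 666.7 -163.6   44. ]]
rack top corners: [[ 667.2 -164.4   44. ]
 [ 651.3 -261.1   44. ]
 [ 509.7 -139.5   44. ]]
```

```bash
cat >> h.py <<'E'
from scipy.spatial.transform import Rotation as R, Slerp
def pose():
    o=get_obs(); q=o["orientation"]; return o["tcp_pos"].copy(), R.from_quat(np.r_[q[1:],q[0]]), o
def frame(z,y):
    z=np.array(z,float);z/=np.linalg.norm(z);y=np.array(y,float);y-=z*(y@z);y/=np.linalg.norm(y)
    return R.from_matrix(np.c_[np.cross(y,z),y,z])
def plan(p1,R1,n,claw):
    p0,R0,o=pose(); sl=Slerp([0,1],R.concatenate([R0,R1])); rows=[]
    for i in range(n):
        Ra=sl(i/n); pa=p0+(np.array(p1)-p0)*i/n; pb=p0+(np.array(p1)-p0)*(i+1)/n
        d=Ra.inv().apply(pb-pa)/1000; r=np.degrees((Ra.inv()*sl((i+1)/n)).as_rotvec())
        rows.append([*np.round(d,4),*np.round(r,1),claw])
    for k in range(0,n,10): print(f"call {k//10}: total/row"); [print("  ",[float(v) for v in r]) for r in rows[k:k+10]]
def show():
    p,r,o=pose();print("t",round(o["t"],2),"p",np.round(p,1),"z",np.round(r.as_matrix()[:,2],3),"y",np.round(r.as_matrix()[:,1],3));print(" j",np.round(o["joints"],2),"F",np.round(o["wrist_force"],1),"M",np.round(o["ft_torque"],2),"op",round(o["opening"],1))
E
python3 - <<'E'
from h import *
show()
s=snapshot("side");t=snapshot("top")
print("V,punch,height",plane(t,[(312,167),(304,133),(317,260)],[46,80,40] and 50))
plan([625,-206,231],frame([0,0,-1],[.986,-.169,0]),18,0)
E
```

```text
t 0.2 p [168.9 601.3 230.8] z [-0.    -0.001 -1.   ] y [ 0.27   0.963 -0.001]
 j [-1.26  0.69 -0.19  1.57  0.16  0.9  -0.22] F [-0.4 -0.4 -0.8] M [-0.02  0.02 -0.03] op 85.4
V,punch,height [[694.53236531   3.50616678  50.        ]
 [794.03927812  28.56480062  50.        ]
 [427.2959035  -15.73405043  50.        ]]
call 0: total/row
   [-0.0365, -0.0363, 0.0, -0.0, 0.0, 4.7, 0.0]
   [-0.0394, -0.0332, 0.0, -0.0, 0.0, 4.7, 0.0]
   [-0.0419, -0.0299, 0.0, -0.0, 0.0, 4.7, 0.0]
   [-0.0442, -0.0264, 0.0, -0.0, 0.0, 4.7, 0.0]
   [-0.0462, -0.0227, 0.0, -0.0, 0.0, 4.7, 0.0]
   [-0.0479, -0.0189, 0.0, -0.0, 0.0, 4.7, 0.0]
   [-0.0493, -0.0149, 0.0, -0.0, 0.0, 4.7, 0.0]
   [-0.0504, -0.0109, 0.0, -0.0, 0.0, 4.7, 0.0]
   [-0.0511, -0.0067, 0.0, -0.0, 0.0, 4.7, 0.0]
   [-0.0515, -0.0026, 0.0, -0.0, 0.0, 4.7, 0.0]
call 1: total/row
   [-0.0515, 0.0016, 0.0, -0.0, 0.0, 4.7, 0.0]
   [-0.0512, 0.0058, 0.0, -0.0, 0.0, 4.7, 0.0]
   [-0.0505, 0.01, 0.0, -0.0, 0.0, 4.7, 0.0]
   [-0.0496, 0.0141, 0.0, -0.0, 0.0, 4.7, 0.0]
   [-0.0483, 0.018, 0.0, -0.0, 0.0, 4.7, 0.0]
   [-0.0466, 0.0219, 0.0, -0.0, 0.0, 4.7, 0.0]
   [-0.0447, 0.0256, 0.0, -0.0, 0.0, 4.7, 0.0]
   [-0.0425, 0.0292, 0.0, -0.0, 0.0, 4.7, 0.0]
```

```bash
python3 -m jog '[-0.036,-0.036,0,0,0,4.7,0,-0.039,-0.033,0,0,0,4.7,0,-0.042,-0.03,0,0,0,4.7,0,-0.044,-0.026,0,0,0,4.7,0,-0.046,-0.023,0,0,0,4.7,0,-0.048,-0.019,0,0,0,4.7,0,-0.049,-0.015,0,0,0,4.7,0,-0.05,-0.011,0,0,0,4.7,0,-0.051,-0.007,0,0,0,4.7,0,-0.051,-0.003,0,0,0,4.7,0]' 80
python3 -c "
from h import *
show();plan([625,-206,231],frame([0,0,-1],[.986,-.169,0]),10,0)"
```

```text
t: 1.55
tcp_pos: [420.4, 144.0, 229.8]
orientation: [-0.001, 0.528, 0.849, 0.004]
wrist_force: [1.6, -0.2, -0.1]
opening: 85.4
t 1.55 p [420.4 144.  229.8] z [ 0.003  0.008 -1.   ] y [0.897 0.443 0.006]
 j [-0.41  0.46 -0.03  2.1   0.01  0.58  0.01] F [ 1.6 -0.2 -0.1] M [-0.03 -0.06 -0.01] op 85.4
call 0: total/row
   [-0.0404, 0.0028, -0.0003, 0.0, -0.0, 3.6, 0.0]
   [-0.0402, 0.0054, -0.0003, 0.0, -0.0, 3.6, 0.0]
   [-0.0398, 0.0079, -0.0003, 0.0, -0.0, 3.6, 0.0]
   [-0.0392, 0.0104, -0.0003, 0.0, -0.0, 3.6, 0.0]
   [-0.0385, 0.0128, -0.0002, 0.0, -0.0, 3.6, 0.0]
   [-0.0376, 0.0152, -0.0002, 0.0, -0.0, 3.6, 0.0]
   [-0.0366, 0.0175, -0.0002, 0.0, -0.0, 3.6, 0.0]
   [-0.0354, 0.0198, -0.0002, 0.0, -0.0, 3.6, 0.0]
   [-0.0341, 0.022, -0.0002, 0.0, -0.0, 3.6, 0.0]
   [-0.0326, 0.0241, -0.0001, 0.0, -0.0, 3.6, 0.0]
```

```bash
python3 -m jog '[-0.04,0.003,0,0,0,3.6,0,-0.04,0.005,0,0,0,3.6,0,-0.04,0.008,0,0,0,3.6,0,-0.039,0.01,0,0,0,3.6,0,-0.039,0.013,0,0,0,3.6,0,-0.038,0.015,0,0,0,3.6,0,-0.037,0.018,0,0,0,3.6,0,-0.035,0.02,0,0,0,3.6,0,-0.034,0.022,0,0,0,3.6,0,-0.033,0.024,0,0,0,3.6,0]'
python3 -c "
from h import *
show();plan([625,-206,160],frame([0,0,-1],[.986,-.169,0]),5,0)
for n in('side','top'): cv2.imwrite(f'pics/{n}1.png',snapshot(n)['img'][:,:,::-1])"
```

```text
t: 2.8
tcp_pos: [628.2, -221.3, 228.4]
orientation: [-0.002, 0.771, 0.636, 0.006]
wrist_force: [0.3, 0.1, 0.2]
opening: 85.3
t 2.8 p [ 628.2 -221.3  228.4] z [ 0.006  0.01  -1.   ] y [ 0.982 -0.19   0.004]
 j [ 0.21  0.75  0.13  1.44 -0.12  0.95  0.18] F [0.3 0.1 0.2] M [ 0.   -0.05  0.02] op 85.3
call 0: total/row
   [0.0027, -0.0013, 0.0137, 0.0, -0.1, -0.2, 0.0]
   [0.0028, -0.0012, 0.0137, 0.0, -0.1, -0.2, 0.0]
   [0.0028, -0.0012, 0.0137, 0.0, -0.1, -0.2, 0.0]
   [0.0028, -0.0012, 0.0137, 0.0, -0.1, -0.2, 0.0]
   [0.0029, -0.0012, 0.0137, 0.0, -0.1, -0.2, 0.0]
```

View pics/side1.png

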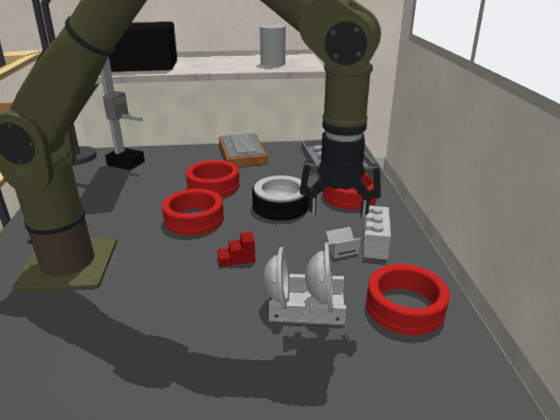

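The arm is above the medium cover at the right of the rack (rim top at side pixel (326,246)). Descending.

```bash
python3 -m jog '[0.003,-0.001,0.018,0,-0.1,-0.2,0,0.003,-0.001,0.018,0,-0.1,-0.2,0,0.003,-0.001,0.018,0,-0.1,-0.2,0,0.003,-0.001,0.01,0,-0.1,-0.2,0,0.003,-0.001,0,0,-0.1,-0.2,0]'
python3 -c "
from h import *
show();plan([625,-206,140],frame([0,0,-1],[.986,-.169,0]),4,0)
for n in('side','top'):
  i=snapshot(n)['img'][:,:,::-1]; i=i[150:340,240:440] if n=='side' else i[120:270,320:470]
  cv2.imwrite(f'pics/{n}2.png',cv2.resize(i,None,fx=3,fy=3))"
```

```text
t: 3.52
tcp_pos: [626.1, -208.0, 162.2]
orientation: [0.002, 0.767, 0.642, 0.002]
wrist_force: [0.8, 1.3, -0.4]
opening: 85.3
t 3.52 p [ 626.1 -208.   162.2] z [ 0.005 -0.001 -1.   ] y [ 0.984 -0.175  0.006]
 j [ 0.19  0.82  0.12  1.53 -0.12  0.8   0.18] F [ 0.8  1.3 -0.4] M [-0.04 -0.06  0.02] op 85.3
call 0: total/row
   [0.0004, -0.0004, 0.0056, 0.1, 0.0, -0.1, 0.0]
   [0.0004, -0.0004, 0.0056, 0.1, 0.0, -0.1, 0.0]
   [0.0004, -0.0004, 0.0056, 0.1, 0.0, -0.1, 0.0]
   [0.0004, -0.0004, 0.0056, 0.1, 0.0, -0.1, 0.0]
```

View pics/side2.png

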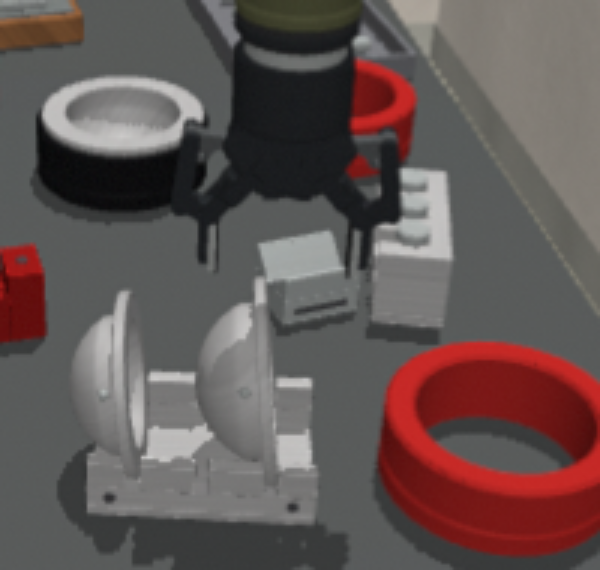

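View pics/top2.png

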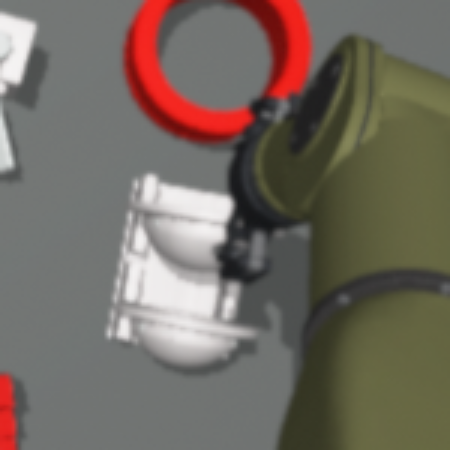

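Run:
```python
from h import *
p,r,o=pose()
y=r.as_matrix()[:,1];z=r.as_matrix()[:,2]
for n,x0,y0 in(("side",240,150),("top",320,120)):
    s=snapshot(n)
    P=[p, p-13*z+42*y,p-13*z-42*y,[617,-206,155],[625,-206,155],[625,-206,82],[581,-197,44]]
    print(n,((proj(s,P)-[x0,y0])*3).round(0).tolist())
```

```text
side [[279.0, 282.0], [344.0, 269.0], [218.0, 263.0], [264.0, 291.0], [275.0, 291.0], [269.0, 376.0], [204.0, 414.0]]
top [[228.0, 200.0], [241.0, 151.0], [223.0, 247.0], [223.0, 213.0], [223.0, 204.0], [202.0, 214.0], [182.0, 263.0]]
```

```bash
python3 -m jog '[0,-0.004,0,0,0,-0.1,0,0,-0.003,0.006,0,0,-0.1,0,0,0,0.009,0,0,-0.1,0,0,0,0.007,0,0,0,0]'
python3 -c "
from h import *
show();plan([619,-205,140],frame([0,0,-1],[.986,-.169,0]),2,0)
for n in('side',):
  i=snapshot(n)['img'][:,:,::-1]; i=i[150:340,240:440] if n=='side' else i[120:270,320:470]
  cv2.imwrite(f'pics/{n}3.png',cv2.resize(i,None,fx=3,fy=3))"
```

```text
t: 4.22
tcp_pos: [620.7, -208.9, 142.0]
orientation: [0.005, 0.765, 0.644, 0.003]
wrist_force: [-0.1, 0.3, -0.0]
opening: 85.5
t 4.22 p [ 620.7 -208.9  142. ] z [ 0.011 -0.004 -1.   ] y [ 0.985 -0.171  0.012]
 j [ 0.2   0.83  0.11  1.57 -0.12  0.73  0.19] F [-0.1  0.3 -0. ] M [-0.02 -0.01 -0.08] op 85.5
call 0: total/row
   [0.0018, -0.0012, 0.001, 0.3, 0.1, -0.1, 0.0]
   [0.0018, -0.0012, 0.001, 0.3, 0.1, -0.1, 0.0]
```

View pics/side3.png

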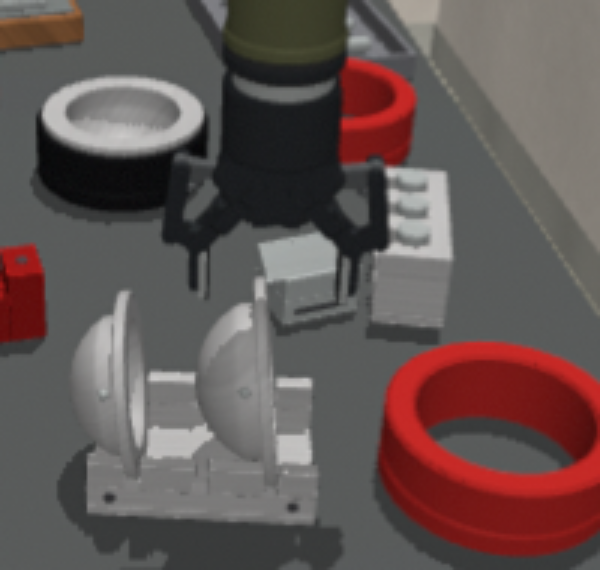

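```bash
python3 -m jog '[0.003,-0.001,0.0015,0.3,0,0,0,0.001,-0.001,0.001,0,0,0,120,0,0,0,0,0,0,200,0,0,0,0,0,0,255,0,0,0,0,0,0,255,0,0,0,0,0,0,255]' 90
python3 -c "
from h import *
show()
for n in('side','top'):
  i=snapshot(n)['img'][:,:,::-1]; i=i[150:340,240:440] if n=='side' else i[120:270,320:470]
  cv2.imwrite(f'pics/{n}4.png',cv2.resize(i,None,fx=3,fy=3))"
```

```text
t: 5.03
tcp_pos: [620.8, -204.3, 138.6]
orientation: [0.004, 0.765, 0.644, 0.002]
wrist_force: [1.8, -0.7, -2.5]
opening: 5.4
t 5.03 p [ 620.8 -204.3  138.6] z [ 0.008 -0.004 -1.   ] y [ 0.985 -0.171  0.009]
 j [ 0.19  0.84  0.11  1.57 -0.12  0.73  0.18] F [ 1.8 -0.7 -2.5] M [-0.2  -0.87  0.18] op 5.4
```

View pics/side4.png

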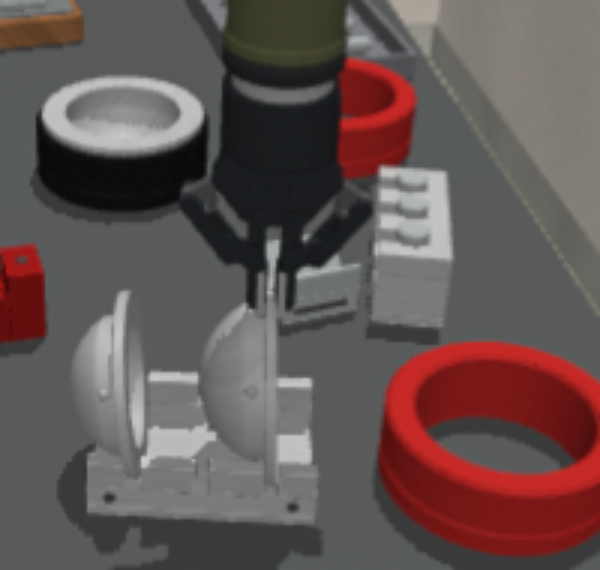

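```bash
python3 -m jog '[0,0,-0.006,0,0,0,255,0,0,-0.01,0,0,0,255,0,0,-0.015,0,0,0,255,0,0,-0.02,0,0,0,255,0,0,-0.02,0,0,0,255,0,0,-0.01,0,0,0,255]'
python3 -c "
from h import *
show()
for n in('side','top'):
  i=snapshot(n)['img'][:,:,::-1]; i=i[100:340,240:440] if n=='side' else i[120:270,320:470]
  cv2.imwrite(f'pics/{n}5.png',cv2.resize(i,None,fx=2.5,fy=2.5))"
```

```text
t: 5.88
tcp_pos: [614.2, -202.9, 222.6]
orientation: [-0.002, 0.766, 0.643, -0.002]
wrist_force: [0.6, -0.1, -2.8]
opening: 5.4
t 5.88 p [ 614.2 -202.9  222.6] z [-0.006  0.    -1.   ] y [ 0.985 -0.172 -0.006]
 j [ 0.18  0.73  0.13  1.51 -0.11  0.91  0.17] F [ 0.6 -0.1 -2.8] M [-0.03 -0.07 -0.05] op 5.4
```

View pics/side5.png

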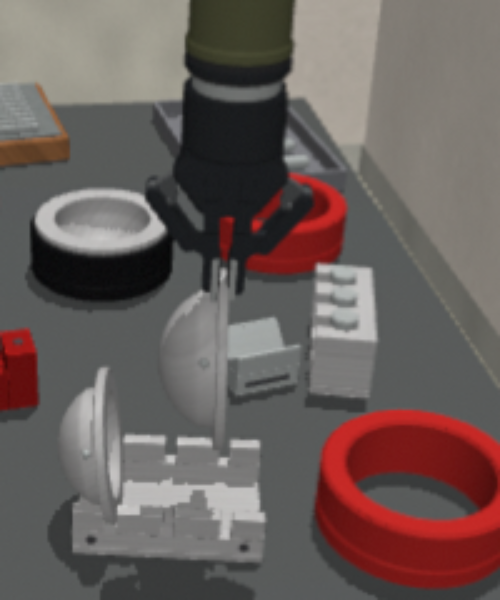

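View pics/top5.png

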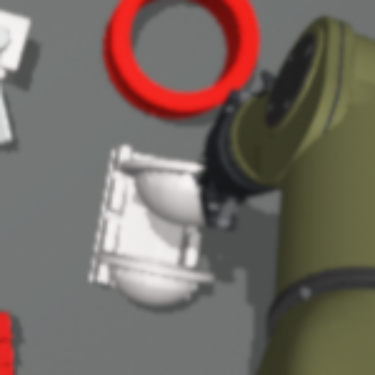

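The cover is held: the side crop shows it hanging from the fingers at (205,350), clear of the rack. Next I carry it over the bushing while turning it hollow up. The tool will end pointing towards -y, tilted 15° down.

Run:
```python
from h import *
t=snapshot("top");s=snapshot("side")
print("rings",plane(t,[(171,283),(245,302),(213,137)],60))
a=np.radians(15)
plan([575,300,310],frame([0,-np.cos(a),-np.sin(a)],[0,-np.sin(a),np.cos(a)]),20,255)
```

```text
rings [[352.42274906 397.81225458  60.        ]
 [305.01050935 185.50658003  60.        ]
 [774.79806585 292.06905045  60.        ]]
call 0: total/row
   [0.0244, -0.0063, -0.0044, -3.1, -2.6, 3.4, 255.0]
   [0.0238, -0.0074, -0.0059, -3.1, -2.6, 3.4, 255.0]
   [0.023, -0.0085, -0.0074, -3.1, -2.6, 3.4, 255.0]
   [0.0221, -0.0094, -0.0089, -3.1, -2.6, 3.4, 255.0]
   [0.0211, -0.0101, -0.0104, -3.1, -2.6, 3.4, 255.0]
   [0.02, -0.0107, -0.0119, -3.1, -2.6, 3.4, 255.0]
   [0.0188, -0.0112, -0.0133, -3.1, -2.6, 3.4, 255.0]
   [0.0175, -0.0115, -0.0148, -3.1, -2.6, 3.4, 255.0]
   [0.0161, -0.0117, -0.0162, -3.1, -2.6, 3.4, 255.0]
   [0.0146, -0.0117, -0.0175, -3.1, -2.6, 3.4, 255.0]
call 1: total/row
   [0.0131, -0.0115, -0.0187, -3.1, -2.6, 3.4, 255.0]
   [0.0116, -0.0112, -0.0199, -3.1, -2.6, 3.4, 255.0]
   [0.01, -0.0107, -0.021, -3.1, -2.6, 3.4, 255.0]
   [0.0084, -0.0101, -0.022, -3.1, -2.6, 3.4, 255.0]
   [0.0068, -0.0093, -0.0228, -3.1, -2.6, 3.4, 255.0]
   [0.0053, -0.0084, -0.0236, -3.1, -2.6, 3.4, 255.0]
   [0.0037, -0.0074, -0.0242, -3.1, -2.6, 3.4, 255.0]
   [0.0022, -0.0063, -0.0247, -3.1, -2.6, 3.4, 255.0]
   [0.0007, -0.005, -0.0251, -3.1, -2.6, 3.4, 255.0]
   [-0.0006, -0.0036, -0.0253, -3.1, -2.6, 3.4, 255.0]
```

```bash
python3 -m jog '[0.01,0,-0.02,0,0,0,255,0.024,-0.007,-0.02,-3.1,-2.6,3.4,255,0.023,-0.008,-0.015,-3.1,-2.6,3.4,255,0.022,-0.009,-0.009,-3.1,-2.6,3.4,255,0.021,-0.01,-0.01,-3.1,-2.6,3.4,255,0.02,-0.011,-0.012,-3.1,-2.6,3.4,255,0.019,-0.011,-0.013,-3.1,-2.6,3.4,255,0.018,-0.011,-0.015,-3.1,-2.6,3.4,255,0.016,-0.012,-0.016,-3.1,-2.6,3.4,255,0.015,-0.012,-0.017,-3.1,-2.6,3.4,255]'
python3 - <<'E'
from h import *
show()
a=np.radians(15)
plan([575,300,310],frame([0,-np.cos(a),-np.sin(a)],[0,-np.sin(a),np.cos(a)]),10,255)
E
```

```text
t: 7.32
tcp_pos: [582.3, 36.2, 305.5]
orientation: [0.31, 0.871, 0.381, -0.012]
wrist_force: [1.0, -1.3, -3.6]
opening: 5.6
t 7.33 p [582.3  36.2 305.5] z [ 0.215 -0.549 -0.808] y [ 0.671 -0.518  0.53 ]
 j [-0.96  0.73  0.86  1.8   0.14  0.74 -1.11] F [ 1.  -1.3 -3.6] M [1.02 0.32 0.02] op 5.6
call 0: total/row
   [0.0167, -0.0139, -0.015, -3.4, -2.7, 3.7, 255.0]
   [0.015, -0.014, -0.0166, -3.4, -2.7, 3.7, 255.0]
   [0.0133, -0.0139, -0.018, -3.4, -2.7, 3.7, 255.0]
   [0.0116, -0.0136, -0.0194, -3.4, -2.7, 3.7, 255.0]
   [0.0098, -0.0131, -0.0207, -3.4, -2.7, 3.7, 255.0]
   [0.008, -0.0124, -0.0219, -3.4, -2.7, 3.7, 255.0]
   [0.0062, -0.0115, -0.0229, -3.4, -2.7, 3.7, 255.0]
   [0.0044, -0.0105, -0.0238, -3.4, -2.7, 3.7, 255.0]
   [0.0026, -0.0093, -0.0246, -3.4, -2.7, 3.7, 255.0]
   [0.0009, -0.0079, -0.0252, -3.4, -2.7, 3.7, 255.0]
```

```bash
python3 -m jog '[0.017,-0.014,-0.015,-3.4,-2.7,3.7,255,0.015,-0.014,-0.016,-3.4,-2.7,3.7,255,0.013,-0.014,-0.018,-3.4,-2.7,3.7,255,0.012,-0.014,-0.019,-3.4,-2.7,3.7,255,0.01,-0.013,-0.02,-3.4,-2.7,3.7,255]'
python3 - <<'E'
from h import *
show()
a=np.radians(15)
plan([575,300,310],frame([0,-np.cos(a),-np.sin(a)],[0,-np.sin(a),np.cos(a)]),5,255)
for n in('side','top'):
  cv2.imwrite(f'pics/{n}6.png',snapshot(n)['img'][:,:,::-1])
E
```

```text
t: 7.95
tcp_pos: [575.7, 177.4, 298.6]
orientation: [0.476, 0.858, 0.193, -0.01]
wrist_force: [-0.6, -0.5, -3.4]
opening: 5.9
t 7.95 p [575.7 177.4 298.6] z [ 0.167 -0.82  -0.547] y [ 0.34  -0.472  0.813]
 j [-1.22  1.12  1.07  1.46  0.06  1.19 -1.56] F [-0.6 -0.5 -3.4] M [1.48 0.27 0.05] op 5.9
call 0: total/row
   [0.0073, -0.0098, -0.0214, -3.4, -2.5, 3.7, 255.0]
   [0.0058, -0.0089, -0.0222, -3.4, -2.5, 3.7, 255.0]
   [0.0042, -0.0079, -0.0229, -3.4, -2.5, 3.7, 255.0]
   [0.0027, -0.0068, -0.0235, -3.4, -2.5, 3.7, 255.0]
   [0.0013, -0.0055, -0.024, -3.4, -2.5, 3.7, 255.0]
```

View pics/side6.png

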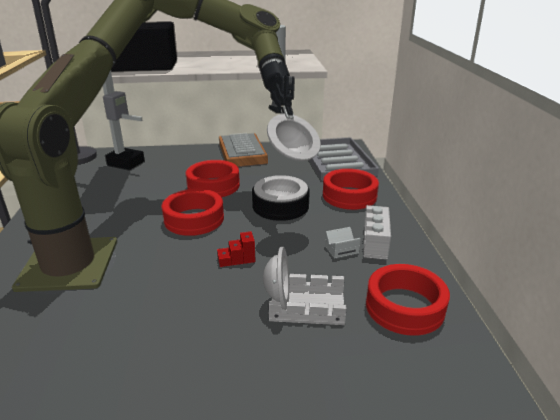

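```bash
python3 -m jog '[0.007,-0.01,-0.021,-3.4,-2.5,3.7,255,0.006,-0.009,-0.022,-3.4,-2.5,3.7,255,0.004,-0.008,-0.023,-3.4,-2.5,3.7,255,0.003,-0.007,-0.023,-3.4,-2.5,3.7,255,0.001,-0.005,-0.024,-3.4,-2.5,3.7,255]' 115
python3 - <<'E'
from h import *
show()
a=np.radians(15)
plan([565,301,250],frame([0,-np.cos(a),-np.sin(a)],[0,-np.sin(a),np.cos(a)]),4,255)
E
```

```text
t: 8.68
tcp_pos: [572.3, 306.6, 299.3]
orientation: [0.609, 0.793, 0.002, -0.0]
wrist_force: [1.0, -0.3, -2.3]
opening: 5.0
t 8.68 p [572.3 306.6 299.3] z [ 0.002 -0.966 -0.257] y [ 0.004 -0.257  0.966]
 j [-1.14  1.44  1.19  0.78  0.02  1.92 -1.85] F [ 1.  -0.3 -2.3] M [ 1.77 -0.05  0.14] op 5.0
call 0: total/row
   [-0.0018, -0.0116, 0.0045, 0.0, -0.0, 0.1, 255.0]
   [-0.0018, -0.0116, 0.0045, 0.0, -0.0, 0.1, 255.0]
   [-0.0018, -0.0115, 0.0045, 0.0, -0.0, 0.1, 255.0]
   [-0.0018, -0.0115, 0.0045, 0.0, -0.0, 0.1, 255.0]
```

Run:
```python
from h import *
a=np.radians(15);b=np.radians(20)
d=np.array([np.sin(b),-np.cos(b),0]);u=np.array([0,0,1])
z=np.cos(a)*d-np.sin(a)*u;y=np.cos(a)*u+np.sin(a)*d
plan(np.array([561,246,185])-57*z,frame(z,y),6,255)
```

```text
call 0: total/row
   [-0.005, -0.0157, 0.0057, 0.0, 3.2, -0.8, 255.0]
   [-0.0051, -0.0157, 0.0054, 0.0, 3.2, -0.8, 255.0]
   [-0.0051, -0.0158, 0.0051, 0.0, 3.2, -0.8, 255.0]
   [-0.0052, -0.0159, 0.0048, 0.0, 3.2, -0.8, 255.0]
   [-0.0052, -0.016, 0.0045, 0.0, 3.2, -0.8, 255.0]
   [-0.0052, -0.016, 0.0043, 0.0, 3.2, -0.8, 255.0]
```

```bash
python3 -m jog '[-0.005,-0.016,0.006,0,3.2,-0.8,255,-0.005,-0.016,0.005,0,3.2,-0.8,255,-0.005,-0.016,0.005,0,3.2,-0.8,255,-0.005,-0.016,0.005,0,3.2,-0.8,255,-0.005,-0.016,0.005,0,3.2,-0.8,255,-0.003,-0.01,0.003,0,1.5,-0.4,255]' 115
python3 - <<'E'
from h import *
show()
for n in('side','top'):
  cv2.imwrite(f'pics/{n}7.png',snapshot(n)['img'][:,:,::-1])
E
```

```text
t: 9.43
tcp_pos: [546.8, 301.1, 188.5]
orientation: [0.594, 0.787, 0.137, 0.097]
wrist_force: [-0.6, 0.2, -2.2]
opening: 4.8
t 9.43 p [546.8 301.1 188.5] z [ 0.316 -0.908 -0.276] y [ 0.1   -0.258  0.961]
 j [-1.39  1.5   1.13  1.27  0.01  1.33 -1.91] F [-0.6  0.2 -2.2] M [ 1.66  0.58 -0.04] op 4.8
```

View pics/side7.png

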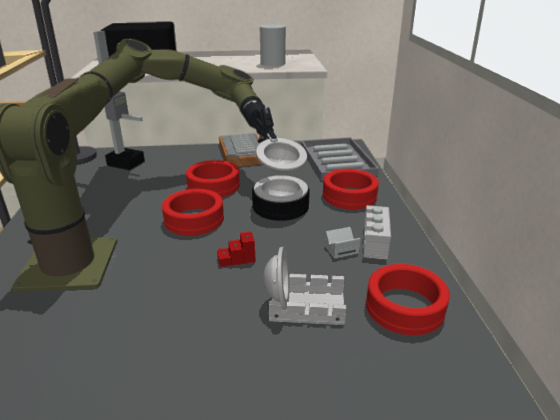

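View pics/top7.png

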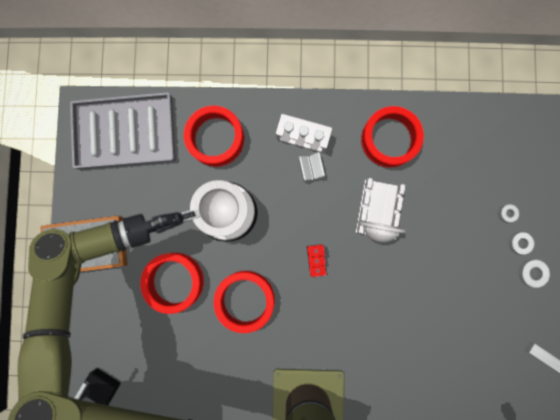

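Both views show the cover held hollow up over the bushing, at side (281,153) and top (222,210). I'll overlay the expected rim to check the grasp depth.

```bash
cat >> h.py <<'E'
def overlay(tag,k=57,rad=73,large=None,c=0):
    p,r,o=pose();M=r.as_matrix();C=p+k*M[:,2]+c*M[:,0]
    a=np.linspace(0,2*np.pi,181)
    ring=C+4*M[:,1]+rad*(np.cos(a)[:,None]*M[:,0]+np.sin(a)[:,None]*M[:,2])
    out=[]
    for n,(x0,y0,x1,y1) in(("side",(225,115,335,230)),("top",(170,160,280,275))):
        s=snapshot(n);i=s["img"][y0:y1,x0:x1,::-1];i=cv2.resize(i,None,fx=4,fy=4,interpolation=cv2.INTER_CUBIC)
        raw=i.copy()
        def dr(P,col):
            q=((proj(s,P)-[x0,y0]+.5)*4).round().astype(int);cv2.polylines(i,[q],True,col,1)
        dr(ring,(0,0,255))
        if large is not None:
            cx,cy,z,rr=large; dr(np.c_[cx+rr*np.cos(a),cy+rr*np.sin(a),0*a+z],(0,160,0))
        cv2.imwrite(f"pics/{tag}_{n}.png",i)
    print("C",C.round(1))
E
python3 -c "
from h import *
overlay('o1',57,73,(560.5,246,68,80))"
```

```text
C [564.2 249.2 172.4]
```

View pics/o1_side.png

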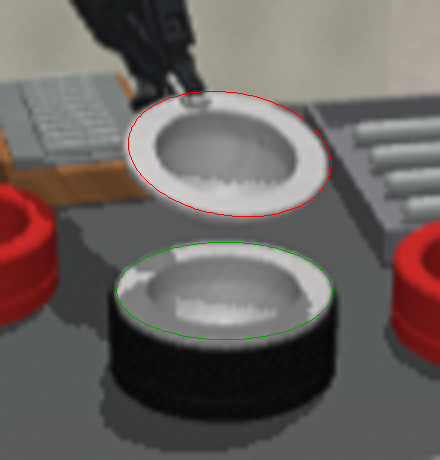

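View pics/o1_top.png

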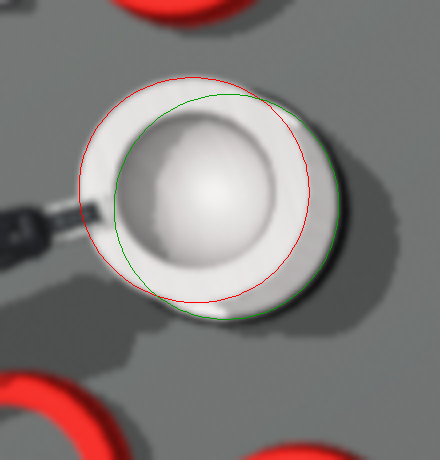

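```bash
cat >> h.py <<'E'
L=np.array([560.5,246.,0])
def tilt(adeg,zp,rad=73,k=57,n=4,claw=255,bdeg=19,off=0,side=0,L=L):
    a=np.radians(adeg);b=np.radians(bdeg)
    d=np.array([np.sin(b),-np.cos(b),0]);u=np.array([0,0,1.]);x=np.cross(d,u)
    z=np.cos(a)*d-np.sin(a)*u;y=np.cos(a)*u+np.sin(a)*d
    C=L+(rad+off)*d+zp*u-rad*z+4*y+side*x
    print("C",C.round(1));plan(C-k*z,frame(z,y),n,claw)
E
python3 -c "
from h import *
tilt(12,90,n=5)"
```

```text
C [561.3 243.7 109.1]
call 0: total/row
   [-0.0011, -0.0134, 0.0043, -0.8, -0.0, 0.1, 255.0]
   [-0.0012, -0.0135, 0.0041, -0.8, -0.0, 0.1, 255.0]
   [-0.0012, -0.0135, 0.004, -0.8, -0.0, 0.1, 255.0]
   [-0.0012, -0.0136, 0.0038, -0.8, -0.0, 0.1, 255.0]
   [-0.0012, -0.0136, 0.0036, -0.8, -0.0, 0.1, 255.0]
```

```bash
python3 -m jog '[-0.001,-0.013,0.004,-0.8,0,0.1,255,-0.001,-0.013,0.004,-0.8,0,0.1,255,-0.001,-0.013,0.004,-0.8,0,0.1,255,-0.001,-0.012,0.004,-0.8,0,0.1,255,0,-0.006,0.002,-0.5,0,0,255,0,0,0,0,0,0,255]' 115
python3 -c "
from h import *
show();tilt(12,90,n=2);overlay('o2',57,73,(560.5,246,68,80))"
```

```text
t: 10.38
tcp_pos: [546.7, 295.7, 126.1]
orientation: [0.62, 0.767, 0.129, 0.104]
wrist_force: [0.8, -0.3, -2.6]
opening: 4.5
t 10.38 p [546.7 295.7 126.1] z [ 0.32  -0.924 -0.208] y [ 0.068 -0.197  0.978]
 j [-1.39  1.62  1.12  1.22 -0.01  1.34 -1.98] F [ 0.8 -0.3 -2.6] M [ 1.67  0.54 -0.01] op 4.5
C [561.3 243.7 109.1]
call 0: total/row
   [-0.0016, -0.0027, -0.0004, -0.0, -0.0, -0.0, 255.0]
   [-0.0016, -0.0027, -0.0004, -0.0, -0.0, -0.0, 255.0]
C [564.9 243.  114.2]
```

View pics/o2_side.png

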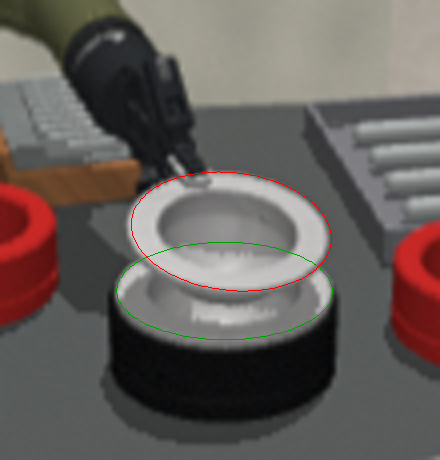

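View pics/o2_top.png

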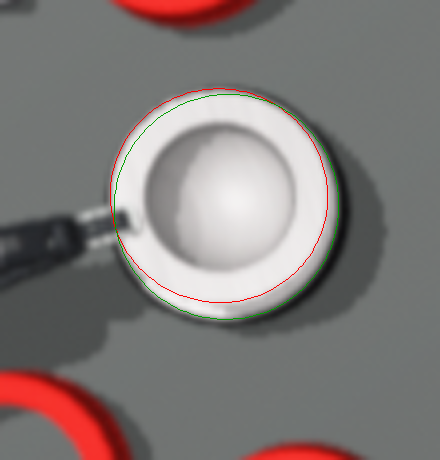

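```bash
sed -i 's/^L=np.array.*/L=np.array([561.3,247.3,0])/; s/k=57,n=4/k=57.5,n=4/' h.py; python3 -c "
from h import *
tilt(12,74,n=4)"
```

```text
C [562.1 245.   93.1]
call 0: total/row
   [-0.0006, -0.0056, 0.0004, -0.0, -0.0, -0.0, 255.0]
   [-0.0006, -0.0056, 0.0004, -0.0, -0.0, -0.0, 255.0]
   [-0.0006, -0.0056, 0.0004, -0.0, -0.0, -0.0, 255.0]
   [-0.0006, -0.0056, 0.0004, -0.0, -0.0, -0.0, 255.0]
```

```bash
python3 -m jog '[-0.001,-0.006,0.0004,0,0,0,255,-0.001,-0.006,0.0004,0,0,0,255,0,-0.005,0.0004,0,0,0,255,0,-0.003,0,0,0,0,255,0,-0.002,0,0,0,0,255,0,0,0,0,0,0,255]' 115
python3 -c "
from h import *
show();tilt(12,71,n=2);overlay('o3',57.5,73,(561.3,247.3,68,80))"
```

```text
t: 11.22
tcp_pos: [544.1, 299.4, 105.6]
orientation: [0.619, 0.767, 0.128, 0.106]
wrist_force: [0.4, 0.6, -3.0]
opening: 4.6
t 11.22 p [544.1 299.4 105.6] z [ 0.321 -0.923 -0.21 ] y [ 0.065 -0.2    0.978]
 j [-1.39  1.65  1.11  1.2  -0.03  1.35 -2.01] F [ 0.4  0.6 -3. ] M [ 1.7   0.57 -0.01] op 4.6
C [562.1 245.   90.1]
call 0: total/row
   [-0.0004, -0.0016, 0.0009, -0.1, -0.1, -0.1, 255.0]
   [-0.0004, -0.0016, 0.0009, -0.1, -0.1, -0.1, 255.0]
C [562.6 246.3  93.5]
```

View pics/o3_side.png

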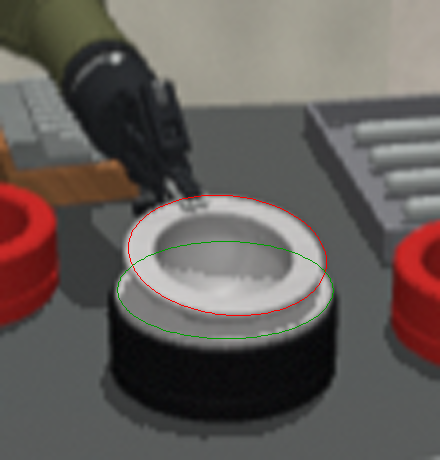

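View pics/o3_top.png

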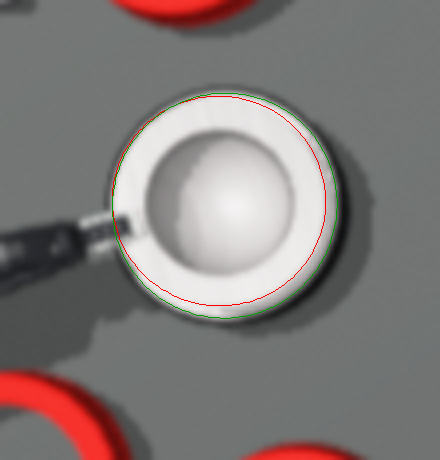

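```bash
sed -i 's/^L=np.array.*/L=np.array([562,247.6,0])/' h.py; python3 -m jog '[-0.0005,-0.002,0.0005,0,0,0,255,0,-0.002,0.0005,0,0,0,255,0,0,0,0,0,0,255]' 115
python3 -c "
from h import *
show();tilt(12,68,n=2)"
```

```text
t: 11.7
tcp_pos: [543.8, 299.1, 101.8]
orientation: [0.619, 0.767, 0.128, 0.106]
wrist_force: [0.3, -0.4, -3.2]
opening: 4.7
t 11.7 p [543.8 299.1 101.8] z [ 0.321 -0.924 -0.21 ] y [ 0.064 -0.2    0.978]
 j [-1.39  1.65  1.1   1.2  -0.03  1.35 -2.01] F [ 0.3 -0.4 -3.2] M [ 1.7   0.6  -0.05] op 4.7
C [562.8 245.3  87.1]
call 0: total/row
   [0.0002, -0.0013, 0.0007, -0.1, -0.1, -0.1, 255.0]
   [0.0002, -0.0013, 0.0007, -0.1, -0.1, -0.1, 255.0]
```

```bash
python3 -m jog '[0,-0.001,0.0005,0,0,0,255,0,-0.001,0.0005,0,0,0,255,0,-0.001,0,0,0,0,255,0,0,0,0,0,0,255]' 115
python3 -c "
from h import *
show();tilt(10,68,n=3)"
```

```text
t: 12.2
tcp_pos: [544.1, 298.8, 98.5]
orientation: [0.619, 0.767, 0.128, 0.106]
wrist_force: [0.8, 0.8, -2.3]
opening: 4.7
t 12.2 p [544.1 298.8  98.5] z [ 0.321 -0.923 -0.21 ] y [ 0.064 -0.2    0.978]
 j [-1.39  1.66  1.1   1.2  -0.03  1.35 -2.01] F [ 0.8  0.8 -2.3] M [1.72 0.46 0.02] op 4.7
C [562.6 245.9  84.6]
call 0: total/row
   [0.0001, -0.0013, 0.0001, -0.7, -0.1, -0.1, 255.0]
   [0.0001, -0.0013, 0.0001, -0.7, -0.1, -0.1, 255.0]
   [0.0001, -0.0013, 0.0, -0.7, -0.1, -0.1, 255.0]
```

```bash
python3 -m jog '[0,-0.0013,0.0001,-0.7,-0.1,-0.1,255,0,-0.0013,0,-0.7,-0.1,-0.1,255,0,-0.0013,0,-0.7,-0.1,-0.1,255,0,0,0,0,0,0,255]' 115
python3 -c "
from h import *
show();tilt(8,67.5,n=3)"
```

```text
t: 12.7
tcp_pos: [544.0, 299.7, 93.9]
orientation: [0.635, 0.755, 0.126, 0.105]
wrist_force: [-0.3, 0.4, -3.4]
opening: 4.9
t 12.7 p [544.  299.7  93.9] z [ 0.319 -0.932 -0.172] y [ 0.057 -0.162  0.985]
 j [-1.38  1.68  1.11  1.16 -0.02  1.39 -2.02] F [-0.3  0.4 -3.4] M [1.73 0.61 0.13] op 4.9
C [562.4 246.4  81.6]
call 0: total/row
   [0.0, -0.0014, 0.0001, -0.6, 0.0, 0.0, 255.0]
   [0.0, -0.0014, 0.0, -0.6, 0.0, 0.0, 255.0]
   [0.0, -0.0014, 0.0, -0.6, 0.0, 0.0, 255.0]
```

```bash
python3 -m jog '[0,-0.0014,0,-0.6,0,0,255,0,-0.0014,0,-0.6,0,0,255,0,-0.0014,0,-0.6,0,0,255,0,0,0,0,0,0,255]' 115
python3 -c "
from h import *
show();tilt(8,66,n=3);overlay('o4',57.5,73,(561.3,247.3,68,80))"
```

```text
t: 13.2
tcp_pos: [543.8, 300.4, 89.4]
orientation: [0.648, 0.744, 0.125, 0.107]
wrist_force: [0.0, 0.8, -3.7]
opening: 4.4
t 13.2 p [543.8 300.4  89.4] z [ 0.321 -0.937 -0.138] y [ 0.047 -0.13   0.99 ]
 j [-1.38  1.71  1.11  1.14 -0.01  1.41 -2.03] F [ 0.   0.8 -3.7] M [1.77 0.55 0.04] op 4.4
C [562.4 246.4  80.1]
call 0: total/row
   [0.0, -0.0004, 0.0001, 0.0, 0.0, 0.0, 255.0]
   [0.0, -0.0004, 0.0001, 0.0, 0.0, 0.0, 255.0]
   [0.0, -0.0004, 0.0001, 0.0, 0.0, 0.0, 255.0]
C [562.3 246.5  81.5]
```

View pics/o4_side.png

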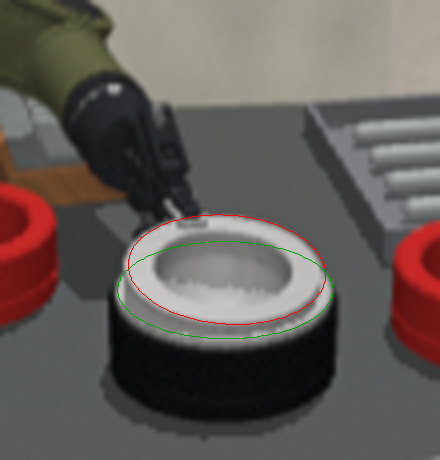

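View pics/o4_top.png

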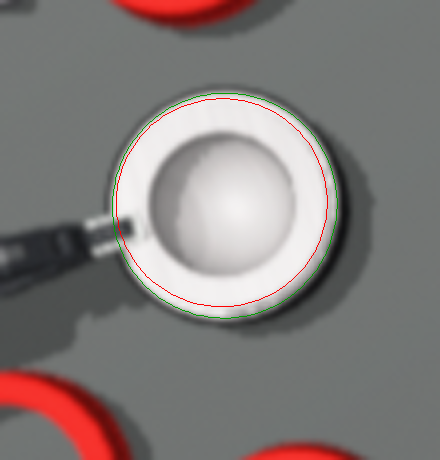

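```bash
python3 -m jog '[0,-0.0015,0,0,0,0,255,0,-0.0015,0,0,0,0,255,0,0,0,0,0,0,255]' 115
python3 -c "
from h import *
show()"
python3 -m jog '[0,-0.0015,0,0,0,0,255,0,-0.001,0,0,0,0,255,0,0,0,0,0,0,255]' 115
python3 -c "
from h import *
show();overlay('o5',57.5,73)"
```

```text
t: 13.68
tcp_pos: [544.0, 300.8, 87.6]
orientation: [0.648, 0.744, 0.124, 0.108]
wrist_force: [0.9, 0.0, -2.1]
opening: 4.5
t 13.68 p [544.  300.8  87.6] z [ 0.321 -0.937 -0.138] y [ 0.045 -0.13   0.99 ]
 j [-1.38  1.71  1.11  1.13 -0.01  1.41 -2.03] F [ 0.9  0.  -2.1] M [1.71 0.45 0.12] op 4.5
t: 14.05
tcp_pos: [544.1, 300.8, 86.6]
orientation: [0.649, 0.743, 0.123, 0.108]
wrist_force: [0.8, 0.2, -1.8]
opening: 4.6
t 14.05 p [544.1 300.8  86.6] z [ 0.321 -0.937 -0.135] y [ 0.043 -0.128  0.991]
 j [-1.38  1.72  1.11  1.13 -0.01  1.42 -2.03] F [ 0.8  0.2 -1.8] M [1.4  0.56 0.06] op 4.6
C [562.6 246.9  78.8]
```

View pics/o5_side.png

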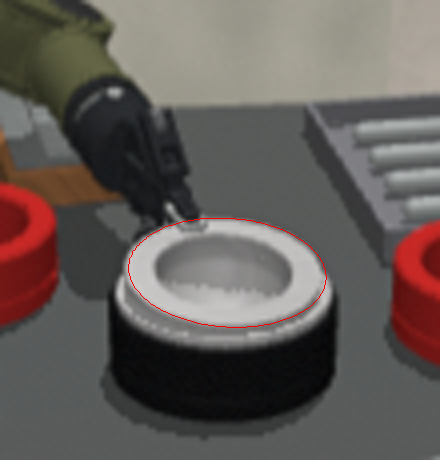

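```bash
python3 -m jog '[0,-0.002,0,0,0,0,255,0,-0.001,0,0,0,0,255,0,0,0,0,0,0,255]' 115
python3 -c "
from h import *
show()"
python3 -m jog '[0,-0.002,0,-0.5,0,0,255,0,-0.0015,0,-0.5,0,0,255,0,0,0,0,0,0,255]' 115
python3 -c "
from h import *
show()"
```

```text
t: 14.52
tcp_pos: [544.7, 301.1, 85.3]
orientation: [0.65, 0.742, 0.123, 0.109]
wrist_force: [0.6, -0.4, -0.0]
opening: 5.0
t 14.53 p [544.7 301.1  85.3] z [ 0.322 -0.938 -0.132] y [ 0.041 -0.126  0.991]
 j [-1.38  1.72  1.11  1.13 -0.01  1.42 -2.04] F [ 0.6 -0.4 -0. ] M [0.96 0.26 0.17] op 5.0
t: 14.9
tcp_pos: [544.6, 301.3, 83.7]
orientation: [0.658, 0.735, 0.121, 0.111]
wrist_force: [0.8, -0.9, 2.4]
opening: 4.8
t 14.9 p [544.6 301.3  83.7] z [ 0.322 -0.94  -0.11 ] y [ 0.032 -0.106  0.994]
 j [-1.37  1.74  1.12  1.11 -0.01  1.44 -2.04] F [ 0.8 -0.9  2.4] M [0.88 0.34 0.07] op 4.8
```

```bash
python3 -m jog '[0,0.001,0,0,0,0,238,0,0.001,0,0,0,0,230,0,0,0,0,0,0,228]' 20
python3 -c "
from h import *
show();overlay('o6',57.5,73)"
```

```text
t: 15.28
tcp_pos: [544.6, 301.3, 84.8]
orientation: [0.657, 0.736, 0.121, 0.111]
wrist_force: [0.7, -0.6, 1.7]
opening: 8.8
t 15.28 p [544.6 301.3  84.8] z [ 0.322 -0.94  -0.113] y [ 0.033 -0.108  0.994]
 j [-1.37  1.73  1.12  1.11 -0.01  1.44 -2.04] F [ 0.7 -0.6  1.7] M [0.65 0.18 0.11] op 8.8
C [563.1 247.2  78.3]
```

View pics/o6_side.png

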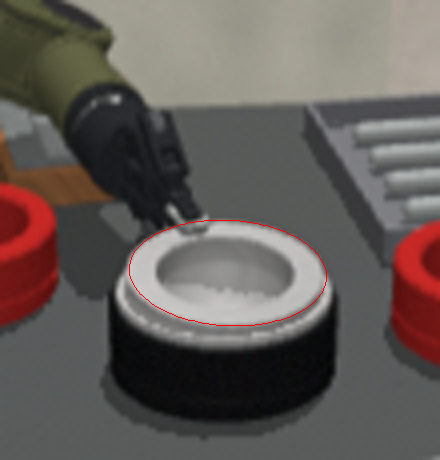

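View pics/o6_top.png

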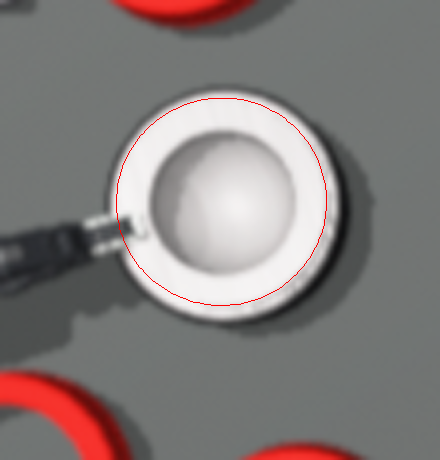

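```bash
python3 -m jog '[0,0.001,0,0,0,0,226,0,0,-0.004,0,0,0,226,0,0,-0.004,0,0,0,226]' 20
python3 -c "
from h import *
show()"
python3 -m jog '[0,0,-0.005,0,0,0,226,0,0,-0.005,0,0,0,226,0,0,-0.006,0,0,0,226]' 20
python3 -c "
from h import *
show();overlay('o7',73.5,73)"
```

```text
t: 15.75
tcp_pos: [541.3, 308.7, 85.2]
orientation: [0.656, 0.737, 0.121, 0.109]
wrist_force: [-0.3, 0.0, -1.1]
opening: 9.8
t 15.75 p [541.3 308.7  85.2] z [ 0.32  -0.94  -0.115] y [ 0.035 -0.109  0.993]
 j [-1.38  1.73  1.12  1.1  -0.01  1.46 -2.04] F [-0.3  0.  -1.1] M [1.04 0.29 0.02] op 9.8
t: 16.12
tcp_pos: [535.6, 325.2, 86.7]
orientation: [0.656, 0.737, 0.122, 0.109]
wrist_force: [-0.1, -0.0, -0.3]
opening: 9.5
t 16.12 p [535.6 325.2  86.7] z [ 0.321 -0.94  -0.115] y [ 0.036 -0.11   0.993]
 j [-1.38  1.73  1.12  1.05 -0.01  1.5  -2.04] F [-0.1 -0.  -0.3] M [1.05 0.36 0.02] op 9.5
C [559.2 256.1  78.3]
```

View pics/o7_side.png

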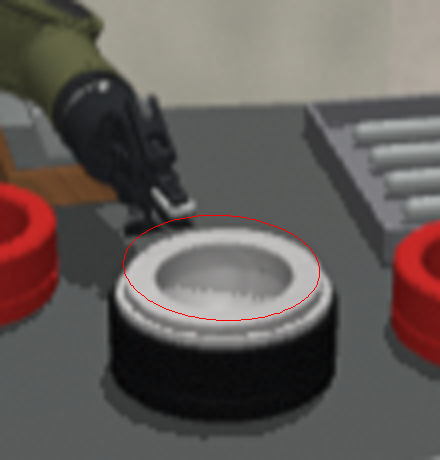

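View pics/o7_top.png

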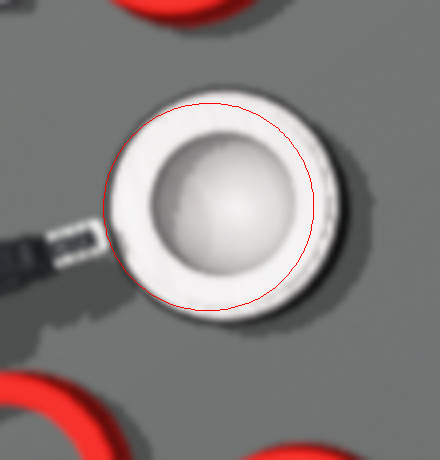

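The views show the medium cover resting in the hollow on its balls, centred at top crop (223,204), with the fingers clear. Next I back off and turn the tool down to press at the centre.

```bash
python3 -m jog '[0,0.005,-0.03,0,0,0,226,0,0.04,-0.03,0,0,0,255,0,0.05,-0.01,0,0,0,255]' 40
python3 -c "
from h import *
show()
plan([561.3,247.3,150],frame([0,0,-1],[.32,-.94,0]),11,255)"
```

```text
t: 16.6
tcp_pos: [515.6, 380.7, 186.6]
orientation: [0.657, 0.736, 0.124, 0.107]
wrist_force: [1.1, 0.5, 0.2]
opening: 0.1
t 16.6 p [515.6 380.7 186.6] z [ 0.319 -0.941 -0.113] y [ 0.042 -0.105  0.994]
 j [-1.41  1.61  1.16  0.98  0.05  1.65 -1.94] F [1.1 0.5 0.2] M [0.96 0.34 0.03] op 0.1
call 0: total/row
   [0.0001, -0.0019, 0.0131, 7.6, 0.0, 0.0, 255.0]
   [0.0, -0.0001, 0.0132, 7.6, 0.0, 0.0, 255.0]
   [0.0, 0.0016, 0.0131, 7.6, 0.0, 0.0, 255.0]
   [0.0, 0.0034, 0.0128, 7.6, 0.0, 0.0, 255.0]
   [0.0, 0.005, 0.0123, 7.6, 0.0, 0.0, 255.0]
   [0.0, 0.0066, 0.0115, 7.6, 0.0, 0.0, 255.0]
   [0.0, 0.0081, 0.0105, 7.6, 0.0, 0.0, 255.0]
   [0.0, 0.0094, 0.0094, 7.6, 0.0, 0.0, 255.0]
   [0.0, 0.0105, 0.008, 7.6, 0.0, 0.0, 255.0]
   [0.0, 0.0115, 0.0066, 7.6, 0.0, 0.0, 255.0]
call 1: total/row
   [0.0, 0.0123, 0.005, 7.6, 0.0, 0.0, 255.0]
```

```bash
python3 -m jog '[0,-0.002,0.013,8,0,0,255,0,0,0.013,8,0,0,255,0,0.002,0.013,8,0,0,255,0,0.003,0.013,8,0,0,255,0,0.005,0.012,8,0,0,255,0,0.007,0.012,8,0,0,255,0,0.008,0.011,8,0,0,255,0,0.009,0.009,8,0,0,255,0,0.011,0.008,8,0,0,255,0,0.012,0.007,6,0,0,255]' 40
python3 -c "
from h import *
show()
plan([561.3,247.3,110],frame([0,0,-1],[.32,-.94,0]),4,255)"
```

```text
t: 17.85
tcp_pos: [558.1, 259.7, 152.2]
orientation: [0.029, 0.986, 0.167, 0.008]
wrist_force: [0.1, -0.4, -0.5]
opening: -0.2
t 17.85 p [558.1 259.7 152.2] z [ 0.025 -0.054 -0.998] y [ 0.329 -0.943  0.059]
 j [-0.83  0.85  0.55  1.69 -0.51  0.75 -1.29] F [ 0.1 -0.4 -0.5] M [0.06 0.03 0.01] op -0.2
call 0: total/row
   [-0.0003, 0.0026, 0.0107, 0.8, -0.1, 0.1, 255.0]
   [-0.0003, 0.0027, 0.0107, 0.8, -0.1, 0.1, 255.0]
   [-0.0003, 0.0029, 0.0106, 0.8, -0.1, 0.1, 255.0]
   [-0.0003, 0.003, 0.0106, 0.8, -0.1, 0.1, 255.0]
```

```bash
python3 -m jog '[0,0.003,0.012,0.8,0,0.1,255,0,0.003,0.012,0.8,0,0.1,255,0,0.003,0.012,0.8,0,0.1,255,0,0.003,0.011,0.8,0,0.1,255,0,0,0,0,0,0,255]' 40
python3 -c "
from h import *
show()
plan([561.3,247.3,45],frame([0,0,-1],[.32,-.94,0]),5,255)
for n,(x0,y0,x1,y1) in (('side',(225,115,335,230)),('top',(170,160,280,275))):
  cv2.imwrite(f'pics/p1{n}.png',cv2.resize(snapshot(n)['img'][y0:y1,x0:x1,::-1],None,fx=4,fy=4))"
```

```text
t: 18.48
tcp_pos: [561.0, 246.1, 100.6]
orientation: [0.001, 0.987, 0.164, 0.001]
wrist_force: [-0.4, -0.3, -0.2]
opening: -0.0
t 18.48 p [561.  246.1 100.6] z [ 0.002 -0.002 -1.   ] y [ 0.323 -0.946  0.003]
 j [-0.73  0.9   0.45  1.73 -0.58  0.65 -1.2 ] F [-0.4 -0.3 -0.2] M [-0.    0.01 -0.04] op -0.0
call 0: total/row
   [0.0001, -0.0002, 0.0111, 0.0, -0.0, 0.0, 255.0]
   [0.0001, -0.0002, 0.0111, 0.0, -0.0, 0.0, 255.0]
   [0.0001, -0.0002, 0.0111, 0.0, -0.0, 0.0, 255.0]
   [0.0001, -0.0002, 0.0111, 0.0, -0.0, 0.0, 255.0]
   [0.0001, -0.0002, 0.0111, 0.0, -0.0, 0.0, 255.0]
```

View pics/p1side.png

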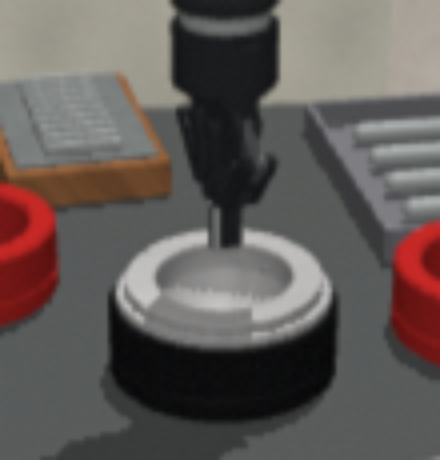

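```bash
python3 -m jog '[0,0,0.011,0,0,0,255,0,0,0.011,0,0,0,255,0,0,0.011,0,0,0,255,0,0,0.011,0,0,0,255,0,0,0.011,0,0,0,255,0,0,0,0,0,0,255]' 40
python3 -c "
from h import *
show()"
python3 -m jog '[0,0,0.003,0,0,0,255,0,0,0.003,0,0,0,255]' 40
python3 -m jog '[0,0,0.003,0,0,0,255,0,0,0.002,0,0,0,255]' 40
```

```text
t: 19.32
tcp_pos: [561.6, 248.1, 42.8]
orientation: [0.001, 0.986, 0.165, 0.002]
wrist_force: [0.2, 0.1, 0.1]
opening: 0.0
t 19.32 p [561.6 248.1  42.8] z [ 0.004 -0.001 -1.   ] y [ 0.325 -0.946  0.002]
 j [-0.7   0.98  0.38  1.74 -0.63  0.54 -1.16] F [0.2 0.1 0.1] M [ 0.06  0.06 -0.03] op 0.0
t: 19.58
tcp_pos: [562.3, 248.1, 37.0]
orientation: [0.001, 0.986, 0.165, 0.002]
wrist_force: [-0.7, 0.1, -0.4]
opening: -0.0
t: 19.82
tcp_pos: [562.5, 248.2, 32.0]
orientation: [0.001, 0.986, 0.165, 0.003]
wrist_force: [-1.1, 0.4, 0.3]
opening: -0.1
```

```bash
for i in 1; do python3 -m jog '[0,0,0.002,0,0,0,255,0,0,0.002,0,0,0,255]' 40; python3 -m jog '[0,0,0.0015,0,0,0,255,0,0,0.001,0,0,0,255]' 40; done
```

```text
t: 20.08
tcp_pos: [562.7, 248.2, 28.9]
orientation: [0.0, 0.986, 0.165, 0.003]
wrist_force: [-3.5, -0.8, 18.7]
opening: -0.2
t: 20.32
tcp_pos: [562.7, 248.2, 29.0]
orientation: [-0.0, 0.986, 0.165, 0.003]
wrist_force: [-1.3, -0.7, 5.5]
opening: 0.0
```

```bash
python3 -m jog '[0,0,0.003,0,0,0,255]' 40; python3 -m jog '[0,0,0.004,0,0,0,255]' 40;  python3 -m jog '[0,0,0.005,0,0,0,255]' 40
```

```text
t: 20.45
tcp_pos: [562.7, 248.2, 28.8]
orientation: [-0.001, 0.986, 0.165, 0.003]
wrist_force: [-8.5, -2.0, 34.7]
opening: 0.1
t: 20.58
tcp_pos: [562.7, 248.2, 28.7]
orientation: [-0.002, 0.986, 0.164, 0.003]
wrist_force: [-10.7, -1.5, 39.1]
opening: -0.0
t: 20.7
tcp_pos: [562.7, 248.2, 28.7]
orientation: [-0.004, 0.986, 0.164, 0.003]
wrist_force: [-11.4, -2.6, 45.3]
opening: 0.0
```

```bash
python3 -m jog '[0,0,-0.01,0,0,0,255,0,0,-0.03,0,0,0,255,0,0,-0.03,0,0,0,255,0,0,-0.04,0,0,0,255,0,0,-0.04,0,0,0,255]' 40
python3 -c "
from h import *
show()
a=np.linspace(0,2*np.pi,181)
for n,(x0,y0,x1,y1) in (('side',(225,115,335,230)),('top',(170,160,280,275))):
  s=snapshot(n);i=cv2.resize(s['img'][y0:y1,x0:x1,::-1],None,fx=5,fy=5,interpolation=cv2.INTER_CUBIC)
  cv2.imwrite(f'pics/p2{n}.png',i)"
```

```text
t: 21.32
tcp_pos: [560.3, 246.8, 181.7]
orientation: [-0.004, 0.986, 0.164, 0.001]
wrist_force: [0.1, 0.2, -0.0]
opening: 0.1
t 21.32 p [560.3 246.8 181.7] z [ 0.001  0.007 -1.   ] y [ 0.323 -0.946 -0.007]
 j [-0.77  0.79  0.52  1.68 -0.52  0.81 -1.25] F [ 0.1  0.2 -0. ] M [ 0.04 -0.01 -0.01] op 0.1
```

View pics/p2side.png

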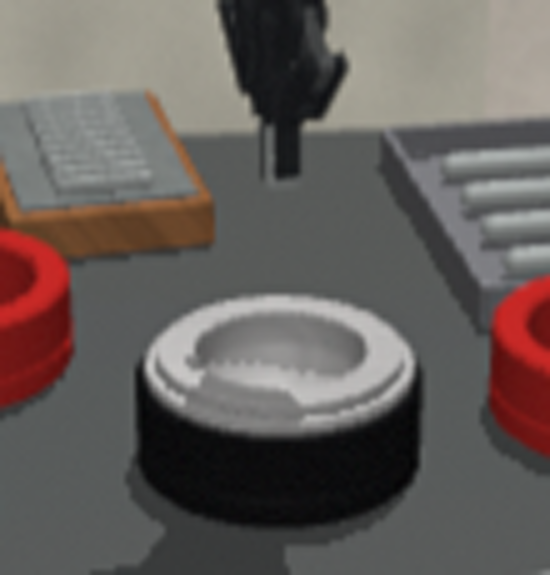

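View pics/p2top.png

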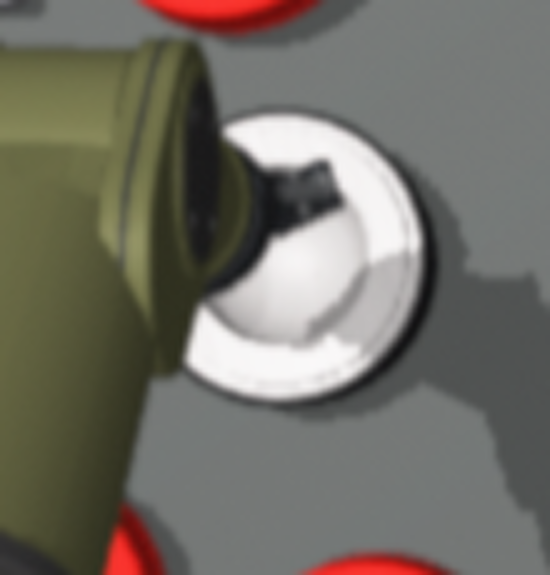

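The medium cover looks home: its flange sits evenly on the large one, and it did not move under a 45 N push. Next is the small cover in the rack.

```bash
python3 -c "
from h import *
plan([527,-188,185],frame([0,0,-1],[.986,-.169,0]),10,0)"
```

```text
call 0: total/row
   [-0.0175, 0.04, -0.0005, 0.0, -0.1, -6.1, 0.0]
   [-0.0217, 0.0379, -0.0005, 0.0, -0.1, -6.1, 0.0]
   [-0.0256, 0.0354, -0.0004, 0.0, -0.1, -6.1, 0.0]
   [-0.0293, 0.0324, -0.0004, 0.0, -0.1, -6.1, 0.0]
   [-0.0326, 0.0291, -0.0003, 0.0, -0.1, -6.1, 0.0]
   [-0.0355, 0.0254, -0.0003, 0.0, -0.1, -6.1, 0.0]
   [-0.038, 0.0215, -0.0002, 0.0, -0.1, -6.1, 0.0]
   [-0.0401, 0.0173, -0.0002, 0.0, -0.1, -6.1, 0.0]
   [-0.0417, 0.0129, -0.0001, 0.0, -0.1, -6.1, 0.0]
   [-0.0429, 0.0084, -0.0001, 0.0, -0.1, -6.1, 0.0]
```

```bash
python3 -m jog '[-0.017,0.04,-0.002,0,0,-6.1,0,-0.022,0.038,-0.001,0,0,-6.1,0,-0.026,0.035,0,0,0,-6.1,0,-0.029,0.032,0,0,0,-6.1,0,-0.033,0.029,0,0,0,-6.1,0,-0.036,0.025,0,0,0,-6.1,0,-0.038,0.021,0,0,0,-6.1,0,-0.04,0.017,0,0,0,-6.1,0,-0.042,0.013,0,0,0,-6.1,0,-0.043,0.008,0,0,0,-6.1,0]' 90
python3 -c "
from h import *
show()
plan([527,-188,155],frame([0,0,-1],[.986,-.169,0]),4,0)
s=snapshot('side');cv2.imwrite('pics/side8.png',s['img'][:,:,::-1])
i=cv2.resize(s['img'][160:225,235:325,::-1],None,fx=6,fy=6,interpolation=cv2.INTER_CUBIC)
a=np.linspace(0,2*np.pi,181)
for r,z,c in((80,68,(0,160,0)),(73,76,(0,0,255))):
  q=((proj(s,np.c_[561+r*np.cos(a),247+r*np.sin(a),0*a+z])-[235,160]+.5)*6).round().astype(int);cv2.polylines(i,[q],True,c,1)
cv2.imwrite('pics/p3.png',i)"
```

```text
t: 22.68
tcp_pos: [530.6, -194.3, 177.1]
orientation: [-0.003, 0.751, 0.66, 0.007]
wrist_force: [-0.2, -0.3, -0.1]
opening: 85.6
t 22.68 p [ 530.6 -194.3  177.1] z [ 0.007  0.014 -1.   ] y [ 0.992 -0.129  0.005]
 j [ 0.23  0.68  0.08  1.82 -0.11  0.65  0.25] F [-0.2 -0.3 -0.1] M [ 0.03 -0.05  0.02] op 85.6
call 0: total/row
   [0.0014, -0.0011, 0.0055, 0.1, -0.2, 0.6, 0.0]
   [0.0014, -0.0011, 0.0055, 0.1, -0.2, 0.6, 0.0]
   [0.0014, -0.0011, 0.0055, 0.1, -0.2, 0.6, 0.0]
   [0.0014, -0.0011, 0.0055, 0.1, -0.2, 0.6, 0.0]
```

View pics/side8.png

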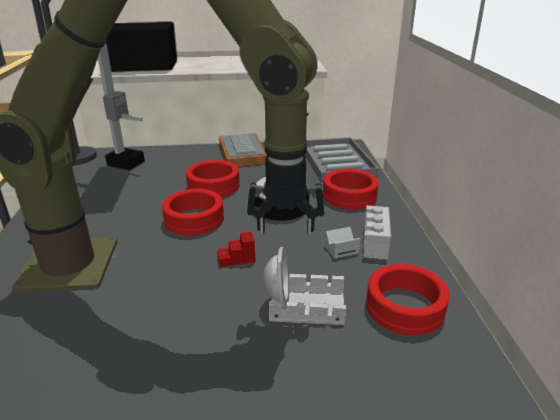

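View pics/p3.png

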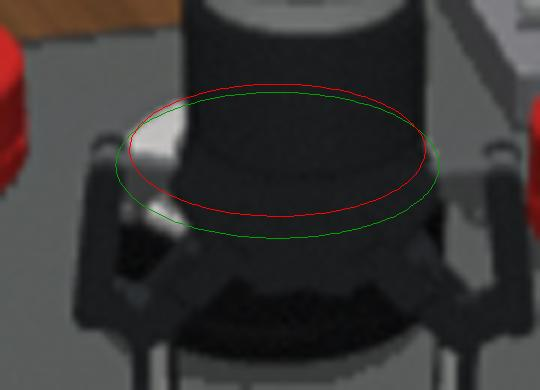

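```bash
python3 -m jog '[0.002,-0.001,0.006,0,-0.2,0.6,0,0.002,-0.001,0.006,0,-0.2,0.6,0,0.001,-0.001,0.006,0,-0.2,0.6,0,0.001,-0.001,0.005,0,-0.2,0.6,0]' 90
python3 -c "
from h import *
show()
plan([527,-188,124],frame([0,0,-1],[.986,-.169,0]),4,0)
s=snapshot('side')
i=cv2.imread('pics/p2side.png')
a=np.linspace(0,2*np.pi,181)
for r,z,c in((80,68,(0,160,0)),(73,76,(0,0,255))):
  q=((proj(s,np.c_[561+r*np.cos(a),247+r*np.sin(a),0*a+z])-[225,115]+.5)*5).round().astype(int);cv2.polylines(i,[q],True,c,1)
cv2.imwrite('pics/p3.png',i)
cv2.imwrite('pics/p4.png',cv2.resize(s['img'][200:340,220:380,::-1],None,fx=4,fy=4))"
```

```text
t: 23.22
tcp_pos: [525.4, -194.4, 151.5]
orientation: [0.003, 0.768, 0.64, -0.001]
wrist_force: [-0.5, 1.3, 0.1]
opening: 85.3
t 23.23 p [ 525.4 -194.4  151.5] z [ 0.003 -0.006 -1.   ] y [ 0.984 -0.18   0.004]
 j [ 0.21  0.72  0.1   1.85 -0.12  0.57  0.2 ] F [-0.5  1.3  0.1] M [ 0.04  0.01 -0.03] op 85.3
call 0: total/row
   [0.0017, 0.0001, 0.0069, 0.1, 0.1, -0.2, 0.0]
   [0.0017, 0.0001, 0.0069, 0.1, 0.1, -0.2, 0.0]
   [0.0017, 0.0001, 0.0069, 0.1, 0.1, -0.2, 0.0]
   [0.0017, 0.0001, 0.0069, 0.1, 0.1, -0.2, 0.0]
```

View pics/p3.png

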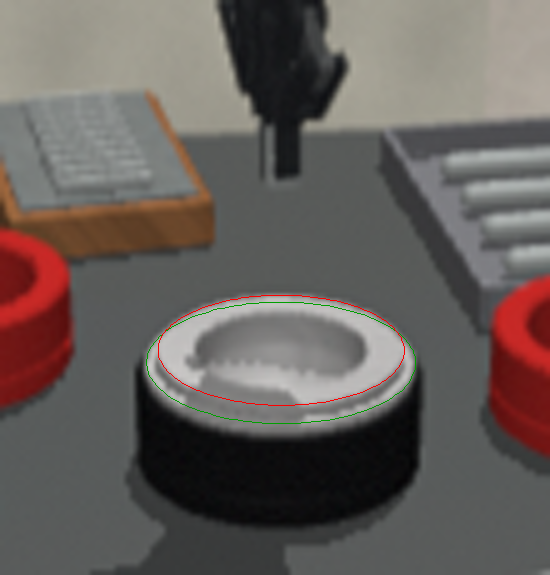

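View pics/p4.png

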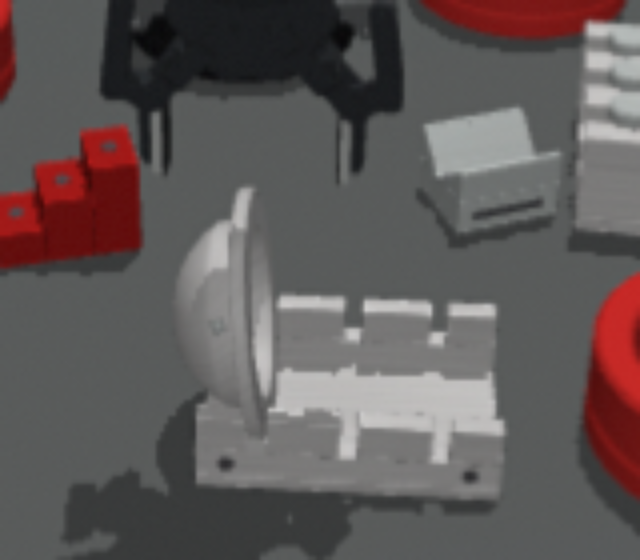

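The overlay rings match the medium cover's flange at z=76 and the large at z=68, so step 1 holds. Grasping the small cover now (rim top at side pixel (281,247)).

```bash
python3 -m jog '[0.002,0,0.007,0,0,-0.2,0,0.002,0,0.007,0,0,-0.2,0,0.002,0,0.007,0,0,-0.2,0,0.001,0,0.005,0,0,0,0,0,0,0,0,0,0,0]' 90
python3 -c "
from h import *
show()
plan([527,-188,124],frame([0,0,-1],[.986,-.169,0]),1,0)"
```

```text
t: 23.9
tcp_pos: [526.7, -185.3, 122.8]
orientation: [0.002, 0.764, 0.645, -0.001]
wrist_force: [-0.3, 0.1, -0.7]
opening: 85.4
t 23.9 p [ 526.7 -185.3  122.8] z [ 0.002 -0.004 -1.   ] y [ 0.986 -0.167  0.002]
 j [ 0.2   0.76  0.09  1.88 -0.12  0.51  0.2 ] F [-0.3  0.1 -0.7] M [-0.   -0.    0.02] op 85.4
call 0: total/row
   [-0.0026, 0.0008, -0.0012, 0.1, 0.2, 0.1, 0.0]
```

```bash
python3 -m jog '[-0.003,0.001,-0.001,0,0,0,0,0,0,-0.001,0,0,0,120,0,0,0,0,0,0,200,0,0,0,0,0,0,255,0,0,0,0,0,0,255,0,0,0,0,0,0,255]' 100
python3 -c "
from h import *
show()
s=snapshot('side');cv2.imwrite('pics/p5.png',cv2.resize(s['img'][200:340,220:380,::-1],None,fx=4,fy=4))"
```

```text
t: 24.65
tcp_pos: [528.3, -189.6, 126.1]
orientation: [0.004, 0.764, 0.645, 0.0]
wrist_force: [1.2, -0.6, 0.8]
opening: 5.0
t 24.65 p [ 528.3 -189.6  126.1] z [ 0.005 -0.006 -1.   ] y [ 0.986 -0.167  0.006]
 j [ 0.21  0.76  0.09  1.87 -0.12  0.52  0.21] F [ 1.2 -0.6  0.8] M [-0.09 -0.37  0.03] op 5.0
```

View pics/p5.png

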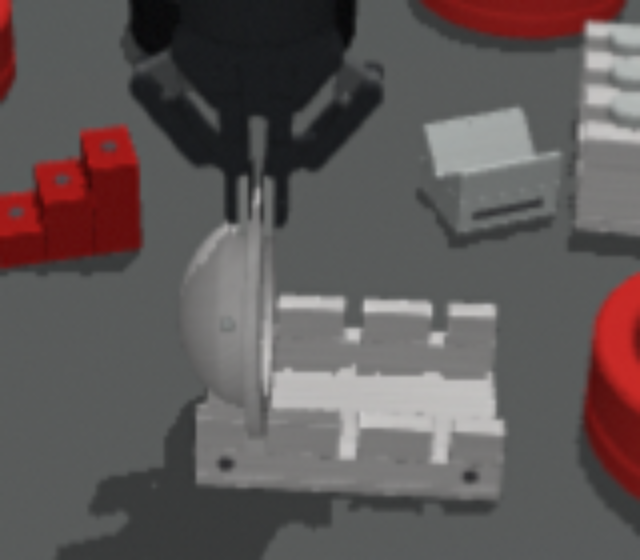

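```bash
python3 -m jog '[0,0,-0.006,0,0,0,255,0,0,-0.01,0,0,0,255,0,0,-0.015,0,0,0,255,0,0,-0.02,0,0,0,255,0,0,-0.025,0,0,0,255,0,0,-0.025,0,0,0,255,0,0,-0.015,0,0,0,255]' 115
python3 - <<'E'
from h import *
show()
a=np.radians(15);b=np.radians(12)
d=np.array([np.sin(b),-np.cos(b),0]);u=np.array([0,0,1])
z=np.cos(a)*d-np.sin(a)*u;y=np.cos(a)*u+np.sin(a)*d
plan([560,305,300],frame(z,y),20,255)
cv2.imwrite('pics/side9.png',snapshot('side')['img'][:,:,::-1])
E
```

```text
t: 25.58
tcp_pos: [523.3, -187.7, 247.4]
orientation: [-0.0, 0.764, 0.645, -0.003]
wrist_force: [-1.3, 0.5, -2.8]
opening: 4.3
t 25.57 p [ 523.3 -187.7  247.4] z [-0.005 -0.003 -1.   ] y [ 0.986 -0.168 -0.004]
 j [ 0.18  0.58  0.13  1.76 -0.09  0.81  0.19] F [-1.3  0.5 -2.8] M [ 0.    0.01 -0.01] op 4.3
call 0: total/row
   [0.0246, -0.0023, -0.0027, -3.3, -2.2, 2.9, 255.0]
   [0.0243, -0.0034, -0.0038, -3.3, -2.2, 2.9, 255.0]
   [0.0239, -0.0044, -0.005, -3.3, -2.2, 2.9, 255.0]
   [0.0235, -0.0052, -0.0062, -3.3, -2.2, 2.9, 255.0]
   [0.0229, -0.006, -0.0074, -3.3, -2.2, 2.9, 255.0]
   [0.0223, -0.0067, -0.0086, -3.3, -2.2, 2.9, 255.0]
   [0.0216, -0.0073, -0.0099, -3.3, -2.2, 2.9, 255.0]
   [0.0208, -0.0078, -0.0111, -3.3, -2.2, 2.9, 255.0]
   [0.02, -0.0082, -0.0123, -3.3, -2.2, 2.9, 255.0]
   [0.019, -0.0084, -0.0136, -3.3, -2.2, 2.9, 255.0]
call 1: total/row
   [0.0181, -0.0085, -0.0148, -3.3, -2.2, 2.9, 255.0]
   [0.017, -0.0085, -0.0159, -3.3, -2.2, 2.9, 255.0]
   [0.016, -0.0084, -0.0171, -3.3, -2.2, 2.9, 255.0]
   [0.0149, -0.0082, -0.0181, -3.3, -2.2, 2.9, 255.0]
   [0.0137, -0.0079, -0.0191, -3.3, -2.2, 2.9, 255.0]
   [0.0126, -0.0074, -0.0201, -3.3, -2.2, 2.9, 255.0]
   [0.0114, -0.0069, -0.021, -3.3, -2.2, 2.9, 255.0]
   [0.0103, -0.0062, -0.0217, -3.3, -2.2, 2.9, 255.0]
   [0.0092, -0.0054, -0.0225, -3.3, -2.2, 2.9, 255.0]
   [0.008, -0.0046, -0.0231, -3.3, -2.2, 2.9, 255.0]
```

View pics/side9.png

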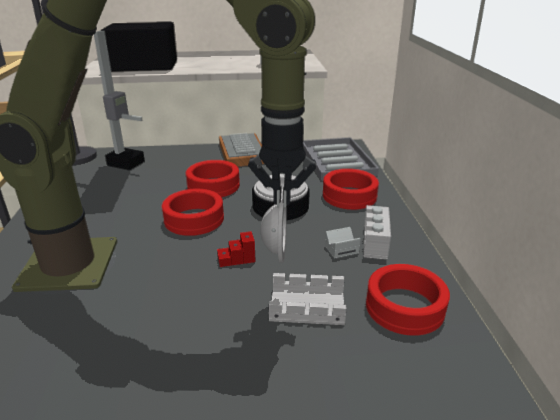

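The small cover hangs in the fingers at (278,230) and the rack is empty. Carrying it across the same way.

```bash
python3 -m jog '[0.022,-0.002,-0.012,-3.3,-2.2,2.9,255,0.024,-0.003,-0.01,-3.3,-2.2,2.9,255,0.024,-0.004,-0.008,-3.3,-2.2,2.9,255,0.024,-0.005,-0.008,-3.3,-2.2,2.9,255,0.023,-0.006,-0.007,-3.3,-2.2,2.9,255,0.022,-0.007,-0.009,-3.3,-2.2,2.9,255,0.022,-0.007,-0.01,-3.3,-2.2,2.9,255,0.021,-0.008,-0.011,-3.3,-2.2,2.9,255,0.02,-0.008,-0.012,-3.3,-2.2,2.9,255,0.019,-0.008,-0.014,-3.3,-2.2,2.9,255]' 115
python3 - <<'E'
from h import *
show()
a=np.radians(15);b=np.radians(12)
d=np.array([np.sin(b),-np.cos(b),0]);u=np.array([0,0,1])
z=np.cos(a)*d-np.sin(a)*u;y=np.cos(a)*u+np.sin(a)*d
plan([560,305,290],frame(z,y),10,255)
E
```

```text
t: 26.88
tcp_pos: [536.9, 61.1, 297.7]
orientation: [0.339, 0.857, 0.386, 0.034]
wrist_force: [-0.3, -1.1, -3.8]
opening: 3.8
t 26.88 p [536.9  61.1 297.7] z [ 0.319 -0.556 -0.768] y [ 0.638 -0.472  0.608]
 j [-1.17  0.76  1.01  1.99  0.12  0.55 -1.18] F [-0.3 -1.1 -3.8] M [1.07 0.59 0.04] op 3.8
call 0: total/row
   [0.0185, -0.0105, -0.0122, -3.2, -2.1, 2.8, 255.0]
   [0.0175, -0.0107, -0.0135, -3.2, -2.1, 2.8, 255.0]
   [0.0165, -0.0107, -0.0147, -3.2, -2.1, 2.8, 255.0]
   [0.0154, -0.0106, -0.0159, -3.2, -2.1, 2.8, 255.0]
   [0.0143, -0.0104, -0.017, -3.2, -2.1, 2.8, 255.0]
   [0.0131, -0.0101, -0.0181, -3.2, -2.1, 2.8, 255.0]
   [0.012, -0.0096, -0.0191, -3.2, -2.1, 2.8, 255.0]
   [0.0108, -0.0091, -0.02, -3.2, -2.1, 2.8, 255.0]
   [0.0097, -0.0084, -0.0209, -3.2, -2.1, 2.8, 255.0]
   [0.0085, -0.0077, -0.0217, -3.2, -2.1, 2.8, 255.0]
```

```bash
python3 -m jog '[0.018,-0.01,-0.012,-3.2,-2.1,2.8,255,0.017,-0.011,-0.013,-3.2,-2.1,2.8,255,0.016,-0.011,-0.015,-3.2,-2.1,2.8,255,0.015,-0.011,-0.016,-3.2,-2.1,2.8,255,0.014,-0.01,-0.017,-3.2,-2.1,2.8,255,0.013,-0.01,-0.018,-3.2,-2.1,2.8,255,0.012,-0.01,-0.019,-3.2,-2.1,2.8,255,0.011,-0.009,-0.02,-3.2,-2.1,2.8,255,0.01,-0.008,-0.021,-3.2,-2.1,2.8,255,0.008,-0.008,-0.022,-3.2,-2.1,2.8,255]' 115
python3 - <<'E'
from h import *
show()
tilt(14,150,rad=66,k=53,n=8)
E
```

```text
t: 28.12
tcp_pos: [551.8, 322.2, 278.4]
orientation: [0.6, 0.794, 0.077, 0.058]
wrist_force: [0.5, -0.2, -2.9]
opening: 4.6
t 28.12 p [551.8 322.2 278.4] z [ 0.185 -0.944 -0.273] y [ 0.052 -0.268  0.962]
 j [-1.31  1.45  1.26  1.04 -0.03  1.64 -1.8 ] F [ 0.5 -0.2 -2.9] M [1.81 0.36 0.07] op 4.6
C [563.  244.8 169.8]
call 0: total/row
   [-0.0014, -0.0106, 0.0065, -0.2, 1.0, -0.3, 255.0]
   [-0.0015, -0.0106, 0.0065, -0.2, 1.0, -0.3, 255.0]
   [-0.0015, -0.0106, 0.0064, -0.2, 1.0, -0.3, 255.0]
   [-0.0016, -0.0107, 0.0063, -0.2, 1.0, -0.3, 255.0]
   [-0.0016, -0.0107, 0.0063, -0.2, 1.0, -0.3, 255.0]
   [-0.0017, -0.0107, 0.0062, -0.2, 1.0, -0.3, 255.0]
   [-0.0017, -0.0108, 0.0061, -0.2, 1.0, -0.3, 255.0]
   [-0.0018, -0.0108, 0.006, -0.2, 1.0, -0.3, 255.0]
```

```bash
python3 -m jog '[-0.001,-0.011,0.006,-0.2,1,-0.3,255,-0.001,-0.011,0.006,-0.2,1,-0.3,255,-0.001,-0.011,0.006,-0.2,1,-0.3,255,-0.002,-0.011,0.006,-0.2,1,-0.3,255,-0.002,-0.011,0.006,-0.2,1,-0.3,255,-0.002,-0.011,0.006,-0.2,1,-0.3,255,-0.001,-0.009,0.006,-0.2,0.5,-0.2,255,0,0,0,0,0,0,255]' 115
python3 - <<'E'
from h import *
show()
tilt(12,100,rad=66,k=53,n=5)
overlay('q1',53,66,(561,247,76,73))
E
```

```text
t: 29.12
tcp_pos: [541.4, 299.1, 179.8]
orientation: [0.597, 0.787, 0.13, 0.087]
wrist_force: [-0.1, -0.5, -3.4]
opening: 4.2
t 29.12 p [541.4 299.1 179.8] z [ 0.293 -0.916 -0.273] y [ 0.101 -0.254  0.962]
 j [-1.4   1.55  1.2   1.26 -0.07  1.35 -1.85] F [-0.1 -0.5 -3.4] M [ 1.7   0.5  -0.05] op 4.2
C [562.7 245.4 117.6]
call 0: total/row
   [0.0008, -0.0095, 0.0039, -0.8, 0.2, 0.1, 255.0]
   [0.0007, -0.0096, 0.0038, -0.8, 0.2, 0.1, 255.0]
   [0.0007, -0.0096, 0.0036, -0.8, 0.2, 0.1, 255.0]
   [0.0006, -0.0097, 0.0035, -0.8, 0.2, 0.1, 255.0]
   [0.0006, -0.0097, 0.0034, -0.8, 0.2, 0.1, 255.0]
C [556.9 250.5 165.3]
```

View pics/q1_side.png

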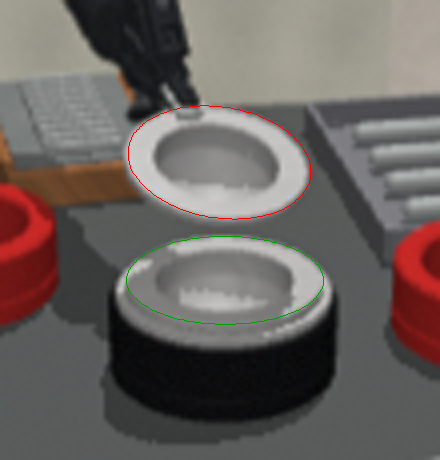

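View pics/q1_top.png

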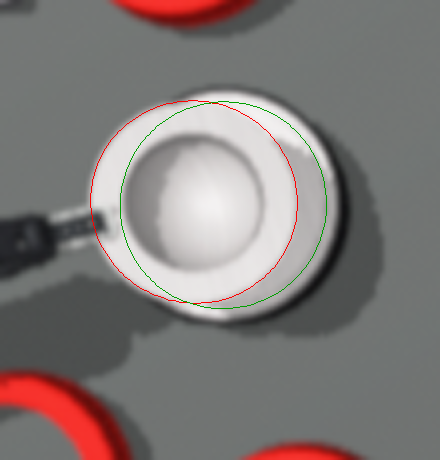

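```bash
sed -i 's/^L=np.array.*/L=np.array([561.8,247.6,0])/' h.py; python3 -m jog '[0.001,-0.01,0.004,-0.8,0.2,0.1,255,0.001,-0.01,0.004,-0.8,0.2,0.1,255,0.001,-0.01,0.004,-0.8,0.2,0.1,255,0,-0.009,0.003,-0.6,0.2,0.1,255,0,-0.005,0.002,0,0,0,255,0,0,0,0,0,0,255]' 115
python3 - <<'E'
from h import *
show()
tilt(12,82,rad=66,k=53,n=4)
E
```

```text
t: 29.98
tcp_pos: [547.6, 295.1, 130.8]
orientation: [0.617, 0.77, 0.129, 0.101]
wrist_force: [-0.0, 0.4, -3.2]
opening: 4.2
t 29.98 p [547.6 295.1 130.8] z [ 0.314 -0.924 -0.219] y [ 0.074 -0.206  0.976]
 j [-1.4   1.64  1.19  1.23 -0.09  1.34 -1.91] F [-0.   0.4 -3.2] M [1.73 0.57 0.04] op 4.2
C [562.5 245.4  99.6]
call 0: total/row
   [-0.0005, -0.0049, 0.0011, -0.2, 0.0, 0.1, 255.0]
   [-0.0005, -0.0049, 0.0011, -0.2, 0.0, 0.1, 255.0]
   [-0.0005, -0.0049, 0.0011, -0.2, 0.0, 0.1, 255.0]
   [-0.0005, -0.0049, 0.0011, -0.2, 0.0, 0.1, 255.0]
```

```bash
python3 -m jog '[0,-0.005,0.001,-0.2,0,0,255,0,-0.005,0.001,-0.2,0,0,255,-0.001,-0.005,0.001,-0.2,0,0,255,0,-0.002,0,0,0,0,255,0,0,0,0,0,0,255]' 115
python3 - <<'E'
from h import *
show()
tilt(10,78,rad=66,k=53,n=4)
overlay('q2',53,66,(561,247,76,73))
E
```

```text
t: 30.6
tcp_pos: [546.7, 296.0, 113.5]
orientation: [0.621, 0.767, 0.128, 0.102]
wrist_force: [0.8, 1.0, -3.1]
opening: 4.3
t 30.6 p [546.7 296.  113.5] z [ 0.316 -0.926 -0.208] y [ 0.07  -0.196  0.978]
 j [-1.39  1.67  1.19  1.21 -0.1   1.35 -1.93] F [ 0.8  1.  -3.1] M [ 1.72  0.57 -0.03] op 4.3
C [562.4 246.   93.4]
call 0: total/row
   [-0.0004, -0.0027, 0.0006, -0.5, 0.0, 0.0, 255.0]
   [-0.0004, -0.0027, 0.0006, -0.5, 0.0, 0.0, 255.0]
   [-0.0004, -0.0027, 0.0006, -0.5, 0.0, 0.0, 255.0]
   [-0.0004, -0.0027, 0.0006, -0.5, 0.0, 0.0, 255.0]
C [563.4 247.  102.5]
```

View pics/q2_side.png

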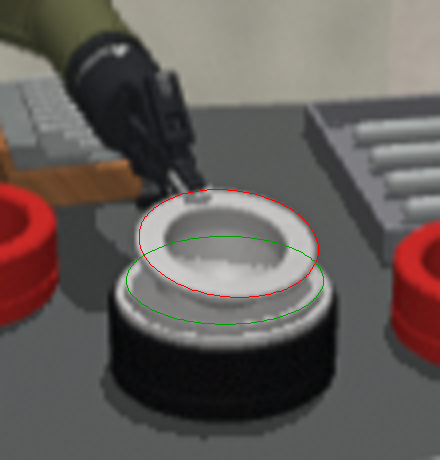

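View pics/q2_top.png

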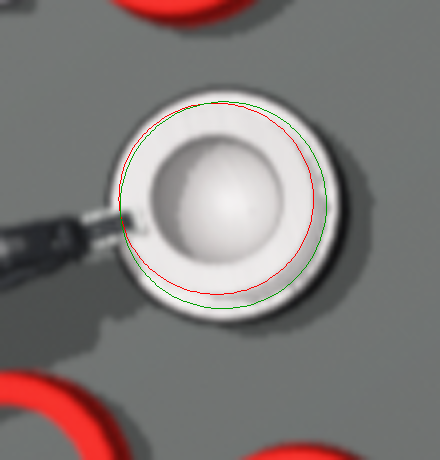

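```bash
python3 -m jog '[0,-0.003,0.001,-0.5,0,0,255,-0.001,-0.003,0.0006,-0.5,0,0,255,0,-0.003,0.0006,-0.5,0,0,255,0,-0.002,0,-0.5,0,0,255,0,0,0,0,0,0,255]' 115
python3 - <<'E'
from h import *
show()
tilt(8,75,rad=66,k=53,n=4)
E
```

```text
t: 31.32
tcp_pos: [545.7, 295.8, 101.5]
orientation: [0.635, 0.755, 0.126, 0.105]
wrist_force: [-0.4, -0.3, -2.9]
opening: 4.6
t 31.32 p [545.7 295.8 101.5] z [ 0.319 -0.932 -0.172] y [ 0.058 -0.162  0.985]
 j [-1.39  1.71  1.19  1.18 -0.09  1.37 -1.95] F [-0.4 -0.3 -2.9] M [1.83 0.5  0.  ] op 4.6
C [562.2 246.5  88.1]
call 0: total/row
   [-0.0001, -0.0015, 0.0001, -0.5, 0.0, 0.0, 255.0]
   [-0.0001, -0.0015, 0.0001, -0.5, 0.0, 0.0, 255.0]
   [-0.0001, -0.0015, 0.0001, -0.5, 0.0, 0.0, 255.0]
   [-0.0001, -0.0015, 0.0001, -0.5, 0.0, 0.0, 255.0]
```

```bash
python3 -m jog '[0,-0.0015,0,-0.5,0,0,255,0,-0.0015,0,-0.5,0,0,255,0,-0.0015,0,-0.5,0,0,255,0,-0.0015,0,-0.3,0,0,255,0,0,0,0,0,0,255]' 115
python3 - <<'E'
from h import *
show()
tilt(7.5,73,rad=66,k=53,n=3)
overlay('q3',53,66)
E
```

```text
t: 31.95
tcp_pos: [545.8, 296.8, 95.9]
orientation: [0.648, 0.744, 0.125, 0.107]
wrist_force: [0.7, -1.3, -2.7]
opening: 4.3
t 31.95 p [545.8 296.8  95.9] z [ 0.321 -0.937 -0.138] y [ 0.046 -0.13   0.99 ]
 j [-1.39  1.74  1.2   1.16 -0.08  1.4  -1.96] F [ 0.7 -1.3 -2.7] M [1.69 0.66 0.05] op 4.3
C [562.2 246.6  85.6]
call 0: total/row
   [-0.0003, -0.0011, 0.0003, -0.1, 0.0, 0.0, 255.0]
   [-0.0003, -0.0011, 0.0003, -0.1, 0.0, 0.0, 255.0]
   [-0.0003, -0.0011, 0.0003, -0.1, 0.0, 0.0, 255.0]
C [562.8 247.2  88.6]
```

View pics/q3_side.png

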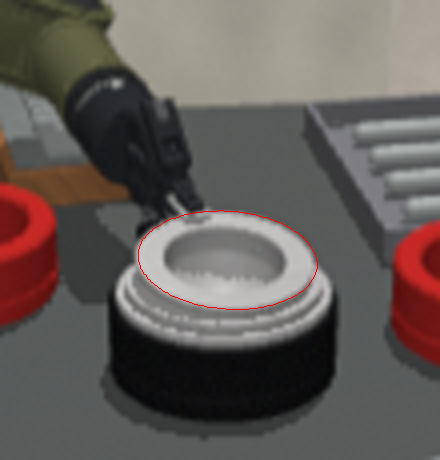

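View pics/q3_top.png

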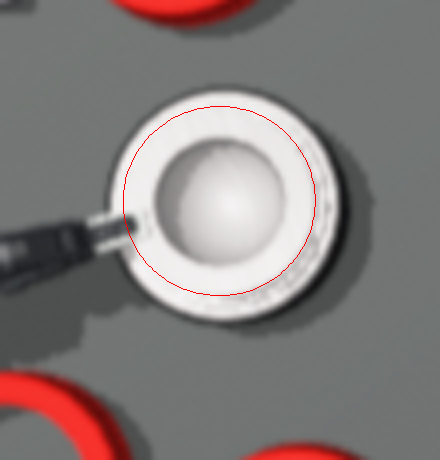

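Tracking holds and the cover is centred. I'll keep lowering until it touches.

```bash
python3 -m jog '[0,-0.0015,0,0,0,0,255,0,-0.0015,0,0,0,0,255,0,0,0,0,0,0,255]' 115
python3 -c "
from h import *
show()"
python3 -m jog '[0,-0.0015,0,0,0,0,255,0,-0.001,0,0,0,0,255,0,0,0,0,0,0,255]' 115
python3 -c "
from h import *
show()"
```

```text
t: 32.42
tcp_pos: [545.7, 297.1, 94.1]
orientation: [0.648, 0.744, 0.124, 0.108]
wrist_force: [0.4, -0.3, -2.2]
opening: 4.0
t 32.42 p [545.7 297.1  94.1] z [ 0.321 -0.937 -0.137] y [ 0.044 -0.129  0.991]
 j [-1.39  1.74  1.2   1.15 -0.08  1.4  -1.97] F [ 0.4 -0.3 -2.2] M [1.5  0.49 0.07] op 4.0
t: 32.8
tcp_pos: [545.9, 297.0, 93.3]
orientation: [0.649, 0.743, 0.123, 0.108]
wrist_force: [0.2, -1.6, -0.7]
opening: 4.1
t 32.8 p [545.9 297.   93.3] z [ 0.32  -0.938 -0.134] y [ 0.042 -0.127  0.991]
 j [-1.39  1.74  1.2   1.15 -0.08  1.41 -1.97] F [ 0.2 -1.6 -0.7] M [1.28 0.44 0.06] op 4.1
```

```bash
python3 -m jog '[0,-0.002,0,-0.5,0,0,255,0,-0.0015,0,-0.5,0,0,255,0,0,0,0,0,0,255]' 115
python3 -c "
from h import *
show()"
python3 -m jog '[0,-0.002,0,-0.5,0,0,255,0,-0.001,0,-0.3,0,0,255,0,0,0,0,0,0,255]' 115
python3 -c "
from h import *
show()"
```

```text
t: 33.17
tcp_pos: [545.8, 297.0, 91.6]
orientation: [0.657, 0.736, 0.121, 0.11]
wrist_force: [-1.1, -0.2, 0.8]
opening: 4.2
t 33.17 p [545.8 297.   91.6] z [ 0.32  -0.941 -0.112] y [ 0.033 -0.107  0.994]
 j [-1.39  1.76  1.2   1.13 -0.08  1.42 -1.97] F [-1.1 -0.2  0.8] M [ 1.06  0.35 -0.01] op 4.2
t: 33.55
tcp_pos: [545.7, 297.3, 91.9]
orientation: [0.665, 0.729, 0.118, 0.112]
wrist_force: [-0.9, -0.3, 2.2]
opening: 4.1
t 33.55 p [545.7 297.3  91.9] z [ 0.32  -0.943 -0.092] y [ 0.024 -0.089  0.996]
 j [-1.39  1.77  1.21  1.12 -0.07  1.44 -1.98] F [-0.9 -0.3  2.2] M [ 0.72  0.3  -0.03] op 4.1
```

```bash
python3 -m jog '[0,0.001,0,0,0,0,238,0,0.001,0,0,0,0,230,0,0.001,0,0,0,0,226,0,0,0,0,0,0,226]' 20
python3 -c "
from h import *
show();overlay('q4',53,66)"
```

```text
t: 34.05
tcp_pos: [545.8, 297.1, 93.3]
orientation: [0.664, 0.73, 0.119, 0.111]
wrist_force: [0.0, -0.1, 1.6]
opening: 10.0
t 34.05 p [545.8 297.1  93.3] z [ 0.321 -0.942 -0.095] y [ 0.026 -0.091  0.995]
 j [-1.39  1.77  1.21  1.13 -0.07  1.43 -1.98] F [ 0.  -0.1  1.6] M [ 0.6   0.21 -0.04] op 10.0
C [562.8 247.2  88.3]
```

View pics/q4_side.png

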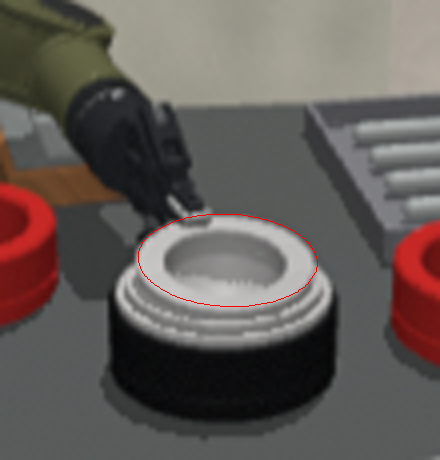

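Retreating as before.

```bash
python3 -m jog '[0,0.001,0,0,0,0,226,0,0,-0.004,0,0,0,226,0,0,-0.004,0,0,0,226]' 20
python3 -m jog '[0,0,-0.005,0,0,0,226,0,0,-0.005,0,0,0,226,0,0,-0.006,0,0,0,226]' 20
python3 -c "
from h import *
show();overlay('q5',53+20,66)"
```

```text
t: 34.52
tcp_pos: [543.0, 305.1, 93.5]
orientation: [0.663, 0.731, 0.12, 0.111]
wrist_force: [0.4, -0.3, 0.1]
opening: 9.4
t: 34.9
tcp_pos: [537.4, 321.8, 94.8]
orientation: [0.662, 0.731, 0.12, 0.111]
wrist_force: [0.0, -0.4, -0.6]
opening: 9.7
t 34.9 p [537.4 321.8  94.8] z [ 0.322 -0.942 -0.098] y [ 0.029 -0.094  0.995]
 j [-1.39  1.76  1.21  1.06 -0.07  1.5  -1.98] F [ 0.  -0.4 -0.6] M [ 0.97  0.35 -0.  ] op 9.7
C [560.9 253.   87.7]
```

View pics/q5_side.png

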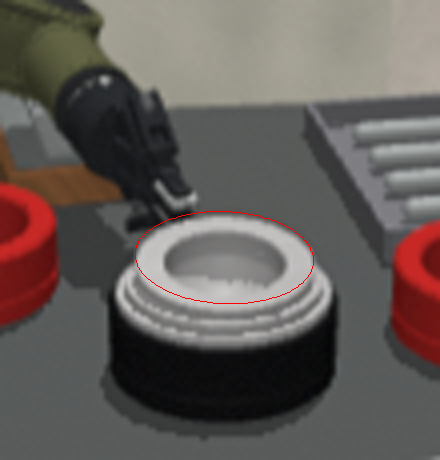

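View pics/q5_top.png

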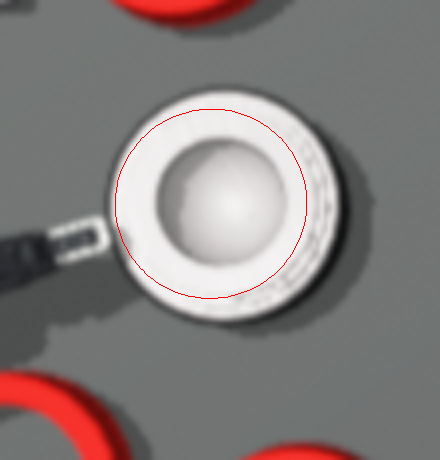

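```bash
python3 -m jog '[0,0.005,-0.03,0,0,0,226,0,0.04,-0.03,0,0,0,255,0,0.05,-0.01,0,0,0,255]' 40
python3 -c "
from h import *
show()
plan([561.5,247.5,150],frame([0,0,-1],[.32,-.94,0]),11,255)"
```

```text
t: 35.38
tcp_pos: [516.8, 378.9, 193.4]
orientation: [0.664, 0.73, 0.122, 0.108]
wrist_force: [-0.1, 0.3, 0.7]
opening: -0.2
t 35.38 p [516.8 378.9 193.4] z [ 0.32  -0.943 -0.096] y [ 0.035 -0.089  0.995]
 j [-1.42  1.65  1.25  0.98 -0.01  1.65 -1.89] F [-0.1  0.3  0.7] M [ 0.98  0.34 -0.04] op -0.2
call 0: total/row
   [0.0, -0.0027, 0.0129, 7.7, 0.0, 0.0, 255.0]
   [0.0, -0.001, 0.0132, 7.7, 0.0, 0.0, 255.0]
   [0.0, 0.0008, 0.0132, 7.7, 0.0, 0.0, 255.0]
   [0.0, 0.0026, 0.013, 7.7, 0.0, 0.0, 255.0]
   [0.0, 0.0043, 0.0125, 7.7, 0.0, 0.0, 255.0]
   [-0.0, 0.0059, 0.0118, 7.7, 0.0, 0.0, 255.0]
   [-0.0, 0.0074, 0.0109, 7.7, 0.0, 0.0, 255.0]
   [-0.0, 0.0088, 0.0098, 7.7, 0.0, 0.0, 255.0]
   [-0.0, 0.0101, 0.0086, 7.7, 0.0, 0.0, 255.0]
   [-0.0, 0.0111, 0.0071, 7.7, 0.0, 0.0, 255.0]
call 1: total/row
   [-0.0, 0.012, 0.0056, 7.7, 0.0, 0.0, 255.0]
```

```bash
python3 -m jog '[0,-0.003,0.013,8,0,0,255,0,-0.001,0.013,8,0,0,255,0,0.001,0.013,8,0,0,255,0,0.003,0.013,8,0,0,255,0,0.004,0.013,8,0,0,255,0,0.006,0.012,8,0,0,255,0,0.008,0.011,8,0,0,255,0,0.009,0.01,8,0,0,255,0,0.01,0.008,8,0,0,255,0,0.011,0.007,7,0,0,255]' 40
python3 -c "
from h import *
show()
plan([561.5,247.5,110],frame([0,0,-1],[.32,-.94,0]),4,255)"
```

```text
t: 36.62
tcp_pos: [558.0, 260.2, 154.0]
orientation: [0.028, 0.985, 0.167, 0.008]
wrist_force: [-0.5, -1.4, -0.9]
opening: 0.0
t 36.62 p [558.  260.2 154. ] z [ 0.024 -0.053 -0.998] y [ 0.329 -0.942  0.058]
 j [-0.88  0.87  0.64  1.69 -0.6   0.79 -1.21] F [-0.5 -1.4 -0.9] M [ 0.04 -0.01  0.02] op 0.0
call 0: total/row
   [-0.0003, 0.0026, 0.0112, 0.8, -0.1, 0.1, 255.0]
   [-0.0003, 0.0028, 0.0111, 0.8, -0.1, 0.1, 255.0]
   [-0.0002, 0.003, 0.0111, 0.8, -0.1, 0.1, 255.0]
   [-0.0002, 0.0031, 0.011, 0.8, -0.1, 0.1, 255.0]
```

```bash
python3 -m jog '[0,0.003,0.011,0.8,0,0.1,255,0,0.003,0.011,0.8,0,0.1,255,0,0.003,0.011,0.8,0,0.1,255,0,0.003,0.011,0.8,0,0.1,255,0,0,0,0,0,0,255]' 40
python3 -m jog '[0,-0.001,0.011,0,0,0,255,0,0,0.011,0,0,0,255,0,0,0.011,0,0,0,255,0,0,0.008,0,0,0,255,0,0,0,0,0,0,255]' 40
```

```text
t: 37.25
tcp_pos: [561.0, 246.3, 105.8]
orientation: [0.001, 0.987, 0.163, 0.001]
wrist_force: [-0.2, 0.3, -0.5]
opening: -0.0
t: 37.88
tcp_pos: [560.1, 249.2, 61.4]
orientation: [0.001, 0.986, 0.165, 0.0]
wrist_force: [-0.5, -0.2, 1.5]
opening: 0.2
```

```bash
python3 -m jog '[-0.001,0.002,0.003,0,0,0,255,0,0,0.003,0,0,0,255,0,0,0.003,0,0,0,255]' 40
python3 -m jog '[0,0,0.0025,0,0,0,255,0,0,0.0015,0,0,0,255]' 40
python3 -m jog '[0,0,0.002,0,0,0,255]' 40
```

```text
t: 38.25
tcp_pos: [560.7, 246.6, 52.8]
orientation: [0.001, 0.986, 0.165, 0.001]
wrist_force: [0.1, 0.2, -1.0]
opening: -0.1
t: 38.5
tcp_pos: [560.9, 246.6, 48.6]
orientation: [0.001, 0.986, 0.165, 0.002]
wrist_force: [-0.0, 0.1, 1.2]
opening: 0.0
t: 38.62
tcp_pos: [561.2, 246.5, 46.7]
orientation: [0.001, 0.986, 0.165, 0.002]
wrist_force: [-0.3, -0.4, 0.7]
opening: -0.2
```

```bash
python3 -m jog '[0,0,0.002,0,0,0,255]' 40
python3 -m jog '[0,0,0.002,0,0,0,255]' 40
python3 -m jog '[0,0,0.003,0,0,0,255]' 40
python3 -m jog '[0,0,0.004,0,0,0,255]' 40
python3 -m jog '[0,0,0.0045,0,0,0,255]' 40
```

```text
t: 38.75
tcp_pos: [561.1, 246.5, 44.5]
orientation: [0.001, 0.986, 0.165, 0.002]
wrist_force: [-1.1, 0.2, 1.1]
opening: -0.0
t: 38.88
tcp_pos: [561.1, 246.7, 42.4]
orientation: [0.001, 0.986, 0.165, 0.002]
wrist_force: [-0.1, 0.4, 0.0]
opening: 0.1
t: 39.0
tcp_pos: [561.1, 246.7, 41.8]
orientation: [0.0, 0.986, 0.165, 0.002]
wrist_force: [-9.9, -1.3, 39.1]
opening: -0.1
t: 39.12
tcp_pos: [561.2, 246.6, 41.8]
orientation: [-0.001, 0.986, 0.164, 0.002]
wrist_force: [-10.6, -1.9, 41.5]
opening: 0.1
t: 39.25
tcp_pos: [561.1, 246.7, 41.8]
orientation: [-0.003, 0.986, 0.164, 0.002]
wrist_force: [-9.7, -2.3, 38.0]
opening: -0.1
```

```bash
python3 -m jog '[0,0,-0.01,0,0,0,255,0,0,-0.03,0,0,0,255,0,0,-0.03,0,0,0,255,0,0,-0.04,0,0,0,255,0,0,-0.05,0,0,0,255]' 40
python3 -m jog '[0.03,-0.05,-0.03,0,0,0,255,0.03,-0.05,-0.02,0,0,0,255,0.03,-0.05,0,0,0,0,255,0,0,0,0,0,0,255,0,0,0,0,0,0,255]' 40
python3 -c "
from h import *
show()
a=np.linspace(0,2*np.pi,181)
cv2.imwrite('pics/f0.png',snapshot('side')['img'][:,:,::-1])
for n,(x0,y0,x1,y1) in (('side',(235,160,325,225)),('top',(185,170,270,255))):
  s=snapshot(n);i=cv2.resize(s['img'][y0:y1,x0:x1,::-1],None,fx=6,fy=6,interpolation=cv2.INTER_CUBIC)
  j=i.copy()
  for r,z,c in((80,68,(0,160,0)),(73,76,(0,0,255)),(66,84,(255,0,0))):
    q=((proj(s,np.c_[561+r*np.cos(a),247+r*np.sin(a),0*a+z])-[x0,y0]+.5)*6).round().astype(int);cv2.polylines(j,[q],True,c,1)
  cv2.imwrite(f'pics/f_{n}.png',np.hstack([i,j])[:, :] if n=='x' else j); cv2.imwrite(f'pics/g_{n}.png',i)"
```

```text
t: 39.88
tcp_pos: [558.1, 245.7, 203.7]
orientation: [-0.002, 0.986, 0.164, -0.002]
wrist_force: [1.1, 0.5, 0.7]
opening: 0.1
t: 40.5
tcp_pos: [597.9, 417.0, 259.2]
orientation: [-0.002, 0.987, 0.163, 0.003]
wrist_force: [-0.0, -1.4, 0.2]
opening: -0.0
t 40.5 p [597.9 417.  259.2] z [ 0.005  0.005 -1.   ] y [ 0.321 -0.947 -0.004]
 j [-0.95  0.91  0.7   1.19 -0.57  1.22 -1.51] F [-0.  -1.4  0.2] M [-0.12  0.01  0.  ] op -0.0
```

View pics/f_side.png

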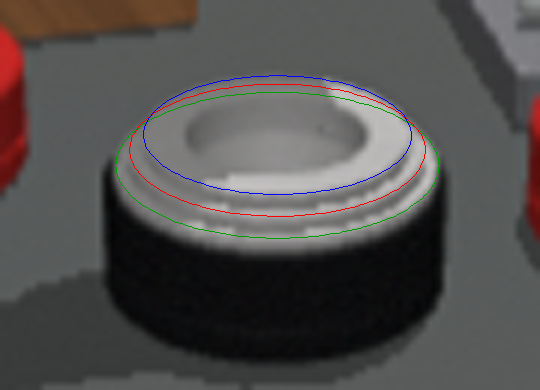

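View pics/g_side.png

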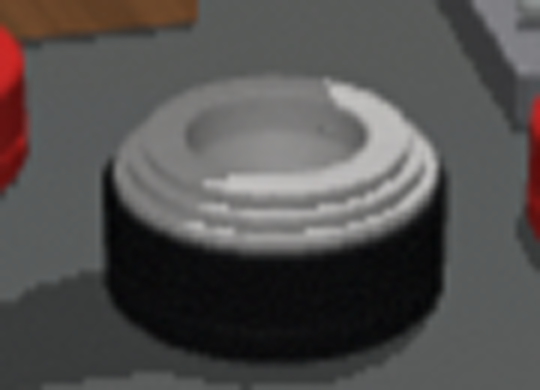

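View pics/f_top.png

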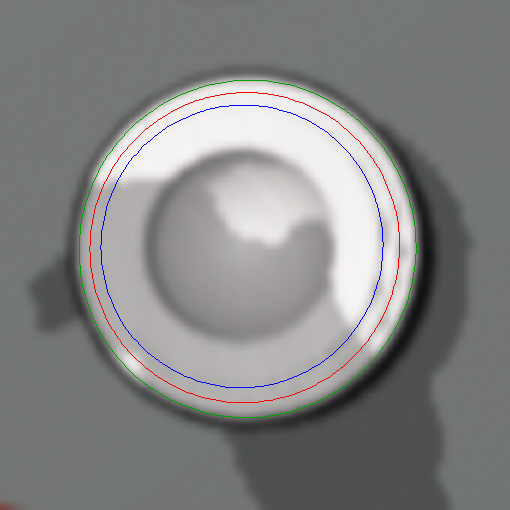

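View pics/f0.png

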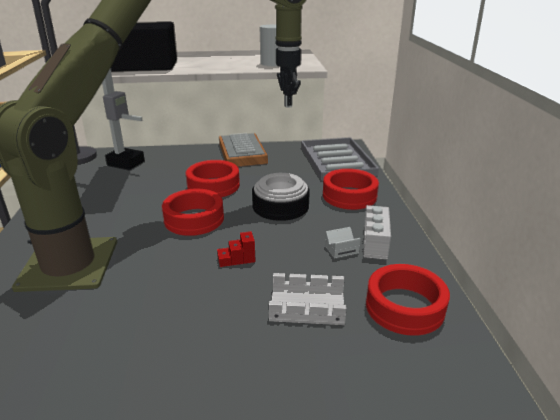

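The step heights match seated flanges at z = 68, 76 and 84, level and concentric, and the bystanders haven't moved. Handing in.

```bash
python3 -c "
from h import *
print(finish_job());show()"
```

```text
the job is handed in; nothing more can be done
None
the job is handed in; nothing more can be done
```

The three covers are nested in the black bushing, and I handed the job in at about 40.6 s on the robot's clock (limit 72 s). I took the medium cover, then the small one, from the rack by the flange and turned each hollow side up. Each was lowered tilted onto its far edge, let go once it was held there, and pressed at the centre with closed fingers.

**Last checks**
- **Stack:** in both cameras the flange rings match the seated heights of 68, 76 and 84 mm. All three look level and concentric, to about 1 mm by eye.
- **Surroundings:** in the side view the bystanders look unmoved, the rack is empty, and the arm was well clear, touching nothing.
- **Pressing:** the highest wrist force read was 47 N on the medium cover and 43 N on the small one. Neither cover moved any further under it.

**What disagreed**
- **Small cover:** I felt no 10–20 N ball drag while pressing it. It met the fingers only about where it should sit when home, so it had probably settled home before the press. The views agree that it is seated.
- **Bushing position:** the side and top estimates first differed by about 3.5 mm in y. I relied mostly on the top view.
- **Not checked:** I could not read the forces between the covers directly, and I saw no verdict on the job.

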